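# Find the round pressure plate and snap it into the tester holder

### The arm

A 6-joint arm with a two-finger parallel gripper is mounted at the origin on the work surface. World frame = base frame: x ahead of the robot, y to its left, z up, the work surface at z = 0. Lengths are in m, angles in rad, forces in N, time in s.
With the tool pointing down it reaches from about 0.35 to 0.775 m from the base axis. Payload 7.3 kg.
Tool frame: the origin (TCP) lies at the very end of the fingers, on their centre line; the grasp point (between the pads) lies 19 mm behind it; x points along the fingers, y is the direction in which the jaws open and shut, and the axes are right-handed (so a half turn about x gives the same grasp; the last joint's range is limited). The gripper opens to 92 mm and grips with 3 to 60 N. Pads are 19 mm wide; open, the fingers measure 130 mm over their backs; the gripper's body (75 mm by 190 mm) begins 47 mm behind the grasp point.
Start: joints at [-0.146, 0.342, 1.524, -0, 1.275, -0.146], TCP at [0.525, 0, 0.227] pointing down, gripper open.
Joint ranges: [-2.53, 2.53], [-0.77, 2.02], [0.04, 2.7], [-1, 4.14], [0.28, 2.66], [-3.11, 3.11]. Speed limits (rad/s): [2.57, 2.57, 3.14, 3.14, 3.14, 3.14].

### API

Orientations are given as [roll, pitch, yaw] about the fixed x, y, z axes, in that order (R = Rz(yaw) Ry(pitch) Rx(roll)).
In Python, from cell import robot gives the robot as it stands.
- The arm moves only by the tool play_rows, never from a script. Its argument "moves" is a list that holds one entry, the list of rows, each a list of 5 numbers: the shift along the tool's x, y, z in m, then the turn about the tool's x in degrees, then the opening, from -1 (shut) to 1 (fully open), so that 0 is half open. A call has exactly 10 rows; each row shifts and turns the pose as measured when the row begins, along the tool's axes as they then stand; what a row does not reach is not made up. A row lasts 1/10 s, in which the tool goes at most 50 mm and 8.59 degrees, less where a joint would pass 70% of its speed; a pose out of reach is approached as far as the arm can. A call with a gripper value outside its range is refused whole. The fingers move at their own pace and stop on an object; "grip_force" is the grip in N (left out, the last holds). Time passes only in rows, so rows that do not move let the fingers close, or fill a call up. It gives the time, the measured TCP pose, the force and the opening at its end, in the units of the state.
- robot.observe(): the state, without advancing time (a new reading comes with each control period).
- robot.read_camera(name): name is "scene" or "side" or "wrist"; returns the picture (480x640x3 uint8, red, green, blue); there is no depth.
- robot.get_calibration(name): a dict with "mtx" (3x3 intrinsics, pixels), "view" (4x4, takes a point from world to camera coordinates). Camera axes: x right, y up, looking along -z (the intrinsics and any distortion apply to the point x, -y, -z); pixel columns grow to the right and rows downward; lengths in m; the calibration is good to about 2 mm. The wrist camera is an equidistant fisheye: a pixel r from the principal point sees the ray r / f radians off the axis. A picture is of the moment at which its call begins: read the wrist's pose just before it. get_calibration takes no time and is no camera call; for the wrist camera it gives the pose at the moment of the call.
- robot.hand_in(): hands the job in, once; it reports no verdict.
Trained networks look in the newest picture that a camera, given by its name, has taken for a name from the list of things; names that differ only in an ending like _2 or _b are one class to them, and where a whole thing is asked for, a point or a joint stands for the part that bears it (a point fixed in the world has none). Each returns a list of dicts, best first, with "score" (0 to 1); they miss things now and then, are a little off and sometimes report something else, mostly with a low value. They report only what shows in the picture. A call takes as long as a camera call. They do not tell look-alikes from the thing itself.
- robot.spot_in(camera, label): "point" ([column, row] in pixels, amid what is visible of it).
The state is a dict: "time": time; "qpos": joint angles; "qvel": joint speeds; "joint_efforts": joint torques, N m; "tool_pos": TCP position; "tool_rot": TCP orientation; "contact_force": force on the tool from outside, world axes, zero at the start; "torque": the same for the moment, N m; "opening": finger opening in m.
Only numpy, scipy, OpenCV 4.12 (cv2) and the standard library are available. Lean on these libraries where they do the work, as an engineer would, in place of code of your own. Each camera call takes 0.05 s, during which the arm holds its last target.

### The job

One of the three closed cases holds the round pressure plate for the force tester: lift lids to find it, set it in the well of the holder and, with the black pusher held in the gripper, press it straight down until it snaps in and stays down. Then stand the pusher upright on the bench again, away from the holder, and let go; lids may stay open, and the cups and other things on the bench must stay where they are.

Things in the scene. Friction and masses are not known exactly. Their poses are not given: they have to be found in the camera images.
- case_1: Grey plastic case fixed to the bench, 130 (x) by 120 (y) by 60 mm high without lid, walls and floor 5 mm. Origin: centre of its underside; x points from the front (lid tab) to the hinge at the back, y along the hinge. It holds one aluminium part on its floor, its centre within 5 mm of the case's, any yaw. Which part is in which case is not told: see or feel it with the lid open.
- lid_1 (a joint): Lid of case_1, rad: 0 shut, grows as it opens, stop at 2.0. Stiff hinge (about 0.12 N m), stays at any angle; turns about the y axis of the case at point hinge_1. Lid plate 132 by 122 by 6 mm, 0.12 kg.
- hinge_1 (a point): On the hinge axis of that case's lid: back rim of the case, middle, 60 mm above the bench; axes as the case.
- tab_1 (a point): Grip point of the black tab on the lid's front edge: tab 22 mm wide (along the case's y), 12 mm thick, sticks out 39 mm beyond the lid plate; the point is 27 mm in front of the plate's edge, at mid-thickness (66 mm above the bench when shut), 158 mm from the hinge axis. Turns with the lid; pinched on its sides it pivots between the fingers.
- case_2: Same as case_1. The wanted part in one of the cases: a round foot 60 mm across and 14 mm thick, lower rim bevelled 3 mm, with an upright round grip stud in its middle, 24 mm across and 26 mm tall (stud top 40 mm above the case floor, 45 mm above the bench); 0.15 kg.
- lid_2 (a joint): Lid of case_2, rad: 0 shut, grows as it opens, stop at 2.0. Stiff hinge (about 0.12 N m), stays at any angle; turns about the y axis of the case at point hinge_2. Lid plate 132 by 122 by 6 mm, 0.12 kg.
- hinge_2 (a point): On the hinge axis of that case's lid: back rim of the case, middle, 60 mm above the bench; axes as the case.
- tab_2 (a point): Grip point of the black tab on the lid's front edge: tab 22 mm wide (along the case's y), 12 mm thick, sticks out 39 mm beyond the lid plate; the point is 27 mm in front of the plate's edge, at mid-thickness (66 mm above the bench when shut), 158 mm from the hinge axis. Turns with the lid; pinched on its sides it pivots between the fingers.
- case_3: Same as case_1. The two unwanted parts in the cases: a square foot 64 by 64 mm with a stud 36 mm across, and a bar foot 76 by 30 mm with a thin stud 14 mm across; feet 14 mm thick, studs 26 mm tall, as on the round part. Neither fits the holder.
- lid_3 (a joint): Lid of case_3, rad: 0 shut, grows as it opens, stop at 2.0. Stiff hinge (about 0.12 N m), stays at any angle; turns about the y axis of the case at point hinge_3. Lid plate 132 by 122 by 6 mm, 0.12 kg.
- hinge_3 (a point): On the hinge axis of that case's lid: back rim of the case, middle, 60 mm above the bench; axes as the case.
- tab_3 (a point): Grip point of the black tab on the lid's front edge: tab 22 mm wide (along the case's y), 12 mm thick, sticks out 39 mm beyond the lid plate; the point is 27 mm in front of the plate's edge, at mid-thickness (66 mm above the bench when shut), 158 mm from the hinge axis. Turns with the lid; pinched on its sides it pivots between the fingers.
- holder: Snap holder fixed to the bench: dark steel base 150 by 150 by 12 mm, on it a round well for the round part: aluminium walls, 64 mm across inside, flaring out above 39 mm to 76 mm across at the top, 48 mm above the bench, and in the gaps three blocks with sprung rollers (axis 32 mm above the bench) reaching 4 mm over the part's rim. Origin: centre of its underside, below the well's centre; z up.
- well (a point): Centre of the well's mouth, 48 mm above the bench. The round part set in it, foot down, rests on the rollers, underside about 35 mm above the bench (stud top 75). Pushed straight down on the stud with 10 to 20 N it passes the rollers, which snap back over its rim; home, its underside is 12 mm above the bench (stud top 52). Let go too early it springs up.
- pad (a joint): Sprung rubber pad in the floor of the well, m: 0 up, grows as it is pushed down, stop at 0.009; spring 2.5 N at first, 5 N when down. It stays down (above 0.0065) by itself only when the round part has snapped in under the rollers.
- pusher: Loose black hand pusher standing on the bench, 90 mm tall, 0.18 kg: round foot 44 mm across and 12 mm high, above it a round stem 28 mm across. Origin: centre of the foot's flat underside; z up along the stem.
- cup_1: Clear plastic cup with pink cured rubber in it, 66 mm across the rim, 70 mm high; a bystander. Origin: centre of its underside.
- cup_2: Clear plastic cup with pink rubber, 66 mm across, 70 mm high; a bystander. Origin: centre of its underside.
- cup_3: Clear plastic cup with a little pink rubber, 66 mm across, 70 mm high; a bystander. Origin: centre of its underside.
- tub: White screw-top tub, 90 mm across, 110 mm high; a bystander. Origin: centre of its underside.
- samples: Stack of two pink rubber samples, 58 mm across, 44 mm high; a bystander. Origin: centre of its underside.
- caliper: Digital caliper lying flat, 170 mm long, 11 mm high; a bystander. Origin: centre of its underside.
- clamp: Small steel specimen clamp, 60 by 30 by 20 mm, with a 44 mm screw and knob on one end, lying flat; a bystander. Origin: centre of its underside.
There are look-alikes about, which are no part of the job. Several things have the shape of the pusher; the one meant has the colours described above.

How it is judged:
On the way, in this order (a step that is already met when the one before it is completed fails the run):
1. a lid has been lifted well open (value of joint any of lid_1, lid_2, lid_3 above 1 rad), for 0.1 s.
2. the pad is pressed down while the gripper holds the pusher over the well (value of joint pad above 0.0065 m and contact force between the fingers and pusher above 1 N and horizontal distance between pusher and well below 0.03 m), for 0.05 s.
At the end, for the whole second after the job is handed in: The round plate is snapped home and by itself keeps the pad down (joint above 0.0065 m); the pusher stands released and at rest on the bench, upright within 0.1 rad, its foot less than 5 mm up and more than 100 mm from the holder's centre (value of joint pad above 0.0065 m and angle between pusher's own z axis and vertical below 0.1 rad and height (world z) of pusher below 0.005 m and linear speed of pusher below 0.02 m/s and horizontal distance between pusher and holder above 0.1 m); the robot touches nothing.
It fails at once if a bystander (cup, tub, samples, caliper, clamp) is moved by more than 40 mm (distance of any of cup_1, cup_2, cup_3, tub, samples, caliper, clamp from where it was at the start of the episode above 0.04 m).
It also fails if it takes over 72 s, if anything falls off the work surface, if the arm or the gripper's body presses on something with over 40 N, if the wrist force passes 120 N, or if a joint passes its speed limit or range.

## Working session

There is one attempt and no reset: what is moved stays moved. The work goes in short steps, Python scripts to look and compute and a tool call to move; the robot and the scene stay as the last step left them, time stands still between calls to the robot, and variables do not carry over. Pictures are saved under pics/ and viewed, and the job is handed in when it is done.

Besides the shell and the picture viewer there is one more tool, called as name(argument=value, ...), one argument or row to a line, values as JSON. play_rows: Moves the arm, as the interface text tells. Its arguments: {"type":"object","properties":{"moves":{"type":"array"},"grip_force":{"type":"number"}},"required":["moves"]}

```bash
mkdir -p pics; ls
cat > h.py <<'E'
import numpy as np, cv2
from cell import robot
def snap(c,name):
    im=robot.read_camera(c); cv2.imwrite('pics/'+name,im[:,:,::-1]); return im
def ray(c,uv,cal=None):
    k=cal or robot.get_calibration(c); K=np.array(k['mtx']); V=np.array(k['view'])
    u=(uv[0]-K[0,2])/K[0,0]; v=(uv[1]-K[1,2])/K[1,1]
    if c=='wrist':
        r=np.hypot(u,v); s=np.sin(r)/r if r>1e-9 else 1
        d=np.array([u*s,v*s,np.cos(r)])
    else:
        d=np.array([u,v,1.])
        if 'dist' in k: pass
    d=np.array([d[0],-d[1],-d[2]])
    R=V[:3,:3]; o=-R.T@V[:3,3]; return o,R.T@d
def onz(c,uv,z,cal=None):
    o,d=ray(c,uv,cal); t=(z-o[2])/d[2]; return o+t*d
def proj(c,p,cal=None):
    k=cal or robot.get_calibration(c); K=np.array(k['mtx']); V=np.array(k['view'])
    q=V[:3,:3]@np.array(p)+V[:3,3]; q=np.array([q[0],-q[1],-q[2]])
    if c=='wrist':
        r=np.hypot(q[0],q[1]); th=np.arctan2(r,q[2]); a=q[:2]/max(r,1e-9)*th
    else: a=q[:2]/q[2]
    return a*np.array([K[0,0],K[1,1]])+K[:2,2]
E
python3 - <<'E'
from h import *
for c in ['scene','side','wrist']:
    snap(c,c+'0.png'); k=robot.get_calibration(c); print(c,{a:np.round(b,3).tolist() if not isinstance(b,str) else b for a,b in k.items()})
s=robot.observe(); print({a:np.round(b,3).tolist() for a,b in s.items()})
E
```

```text
pics
scene {'mtx': [[516.628, 0.0, 320.848], [0.0, 516.628, 238.793], [0.0, 0.0, 1.0]], 'view': [[-0.709, 0.705, 0.011, 0.43], [-0.534, -0.547, 0.644, 0.232], [0.46, 0.451, 0.765, -1.362], [0.0, 0.0, 0.0, 1.0]]}
side {'mtx': [[473.242, 0.0, 319.231], [0.0, 473.242, 232.782], [0.0, 0.0, 1.0]], 'view': [[0.693, -0.721, -0.016, -0.4], [0.502, 0.466, 0.728, -0.324], [-0.518, -0.513, 0.685, -0.815], [0.0, 0.0, 0.0, 1.0]]}
wrist {'mtx': [[371.648, 0.0, 312.738], [0.0, 371.648, 239.51], [0.0, 0.0, 1.0]], 'view': [[1.0, 0.0, -0.001, -0.525], [-0.001, 0.959, -0.284, 0.036], [0.001, 0.284, 0.959, -0.391], [0.0, 0.0, 0.0, 1.0]]}
{'time': 0.15, 'qpos': [-0.146, 0.343, 1.525, -0.0, 1.275, -0.146], 'qvel': [0.0, -0.003, -0.003, 0.001, -0.003, 0.0], 'joint_efforts': [0.001, -43.147, -24.435, 0.072, 0.054, -0.0], 'tool_pos': [0.525, 0.0, 0.226], 'tool_rot': [-1.674, 1.57, 3.038], 'contact_force': [0.003, -0.642, -0.67], 'torque': [-0.037, -0.002, -0.013], 'opening': 0.092}
```

View pics/scene0.png

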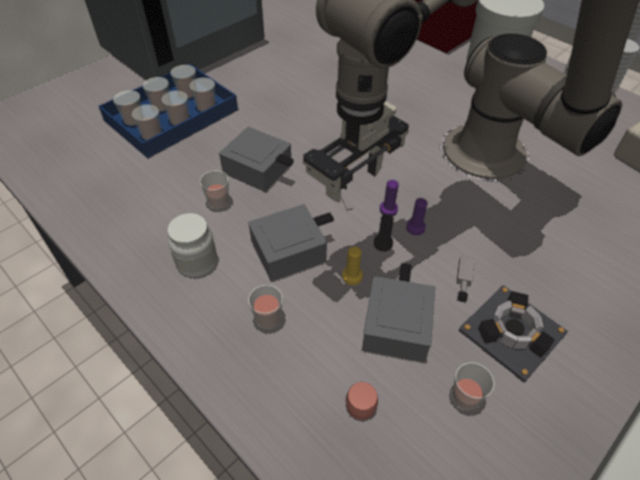

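View pics/side0.png

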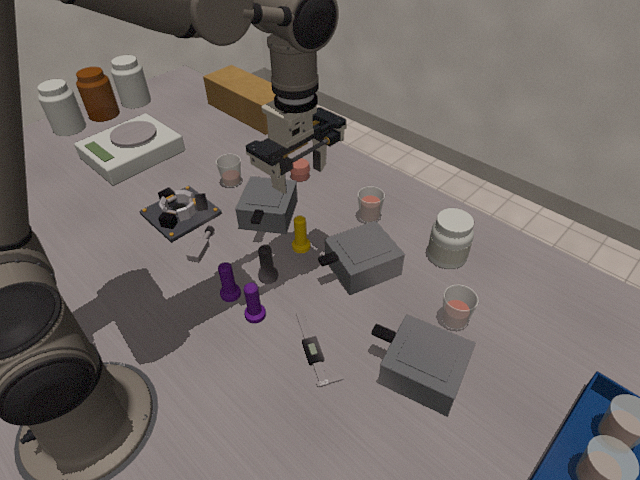

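View pics/wrist0.png

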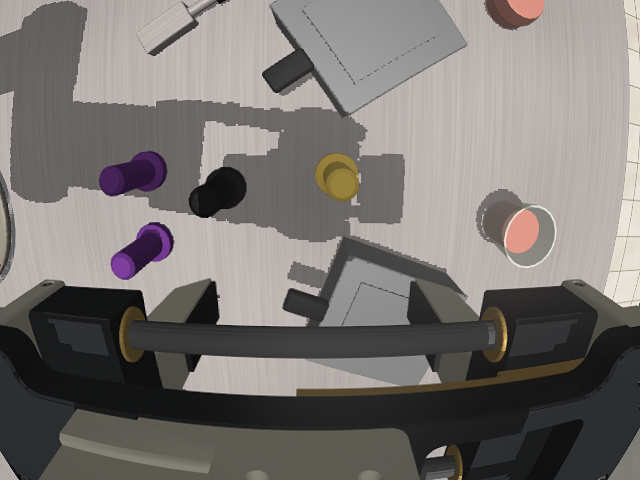

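Run:
```python
from h import *
a=cv2.imread('pics/scene0.png'); b=cv2.imread('pics/side0.png'); w=cv2.imread('pics/wrist0.png')
def crop(im,x0,y0,x1,y1,n):
    c=cv2.resize(im[y0:y1,x0:x1],None,fx=3,fy=3,interpolation=cv2.INTER_CUBIC)
    for x in range((x0+19)//20*20,x1,20): cv2.putText(c,str(x),((x-x0)*3,8),0,.3,(0,0,255)); cv2.line(c,((x-x0)*3,10),((x-x0)*3,14),(0,0,255))
    for y in range((y0+19)//20*20,y1,20): cv2.putText(c,str(y),(0,(y-y0)*3),0,.3,(0,0,255)); cv2.line(c,(20,(y-y0)*3),(24,(y-y0)*3),(0,0,255))
    cv2.imwrite('pics/'+n,c)
crop(a,210,120,450,300,'c1.png'); crop(a,340,180,580,380,'c2.png'); crop(b,220,160,480,300,'c3.png'); crop(b,350,270,480,420,'c4.png');crop(b,130,170,330,330,'c5.png')
for n,z in {'black base':0}.items(): pass
print('pusher base', onz('scene',(384,246),0)[:2].round(3), onz('side',(268,279),0)[:2].round(3), onz('wrist',(226,188),0)[:2].round(3))
print('pusher top', onz('scene',(386,214),.09).round(3), onz('side',(265,249),.09).round(3), onz('wrist',(204,200),.09).round(3))
print('holder', onz('scene',(518,327),.012).round(3), onz('side',(180,211),.012).round(3))
for lab in ['pusher','holder','case_1','tab_1','cup_1','tub','samples','caliper','clamp']:
    for c in ['scene','side','wrist']:
        print(lab,c,[(np.round(d['point']).tolist(),round(d['score'],2)) for d in robot.spot_in(c,lab)])
from scipy.spatial.transform import Rotation as R
s=robot.observe(); print(R.from_euler('xyz',s['tool_rot']).as_matrix().round(3))
```

```text
pusher base [0.435 0.028] [0.429 0.014] [0.433 0.02 ]
pusher top [0.429 0.015 0.09 ] [0.433 0.016 0.09 ] [0.435 0.023 0.09 ]
holder [0.412 0.349 0.012] [0.422 0.34  0.012]
pusher scene [([385.0, 235.0], 0.93), ([354.0, 267.0], 0.84), ([264.0, 304.0], 0.62), ([416.0, 219.0], 0.6)]
pusher side [([264.0, 263.0], 0.93), ([254.0, 304.0], 0.87), ([227.0, 283.0], 0.85), ([300.0, 236.0], 0.75), ([180.0, 216.0], 0.71)]
pusher wrist [([147.0, 254.0], 0.86), ([136.0, 173.0], 0.8), ([339.0, 177.0], 0.79), ([219.0, 190.0], 0.75)]
holder scene [([515.0, 333.0], 0.84), ([465.0, 276.0], 0.45), ([258.0, 156.0], 0.34)]
holder side [([181.0, 213.0], 0.7)]
holder wrist [([362.0, 43.0], 0.68), ([366.0, 297.0], 0.34)]
case_1 scene [([289.0, 239.0], 0.91), ([258.0, 159.0], 0.58), ([399.0, 317.0], 0.56)]
case_1 side [([422.0, 364.0], 0.94), ([365.0, 256.0], 0.94), ([266.0, 208.0], 0.88)]
case_1 wrist [([369.0, 298.0], 0.61), ([358.0, 42.0], 0.56)]
tab_1 scene [([398.0, 309.0], 0.88), ([256.0, 148.0], 0.79), ([290.0, 232.0], 0.57)]
tab_1 side [([263.0, 197.0], 0.79), ([429.0, 356.0], 0.77), ([363.0, 248.0], 
[... 230 characters left out ...]
86), ([457.0, 306.0], 0.58), ([227.0, 168.0], 0.57)]
cup_1 wrist [([519.0, 232.0], 0.71)]
tub scene [([510.0, 328.0], 0.74), ([191.0, 243.0], 0.66), ([399.0, 314.0], 0.37)]
tub side [([450.0, 238.0], 0.63)]
tub wrist []
samples scene [([358.0, 399.0], 0.97), ([291.0, 230.0], 0.48)]
samples side [([426.0, 362.0], 0.69), ([304.0, 170.0], 0.56), ([264.0, 266.0], 0.33)]
samples wrist [([513.0, 11.0], 0.63)]
caliper scene [([344.0, 198.0], 0.66)]
caliper side [([312.0, 350.0], 0.93), ([179.0, 206.0], 0.65)]
caliper wrist [([360.0, 43.0], 0.24)]
clamp scene [([467.0, 275.0], 0.67)]
clamp side [([201.0, 247.0], 0.74)]
clamp wrist [([169.0, 24.0], 0.85)]
[[ 0.  1.  0.]
 [-0.  0. -1.]
 [-1.  0.  0.]]
```

View crops.

View pics/c1.png

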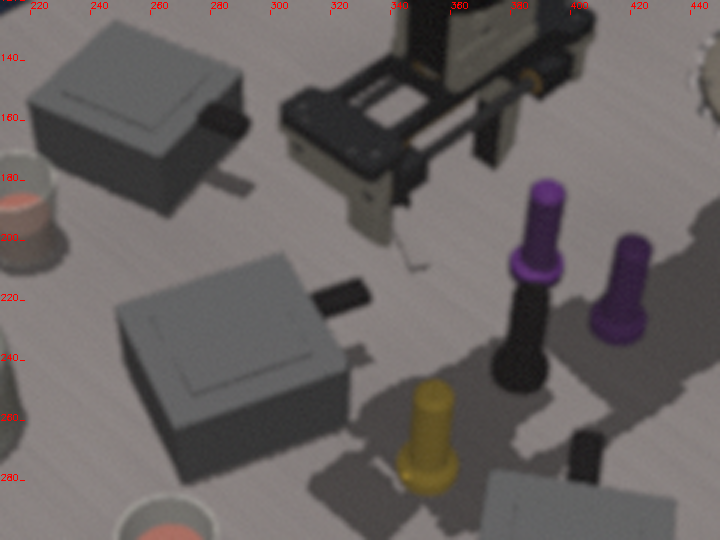

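View pics/c2.png

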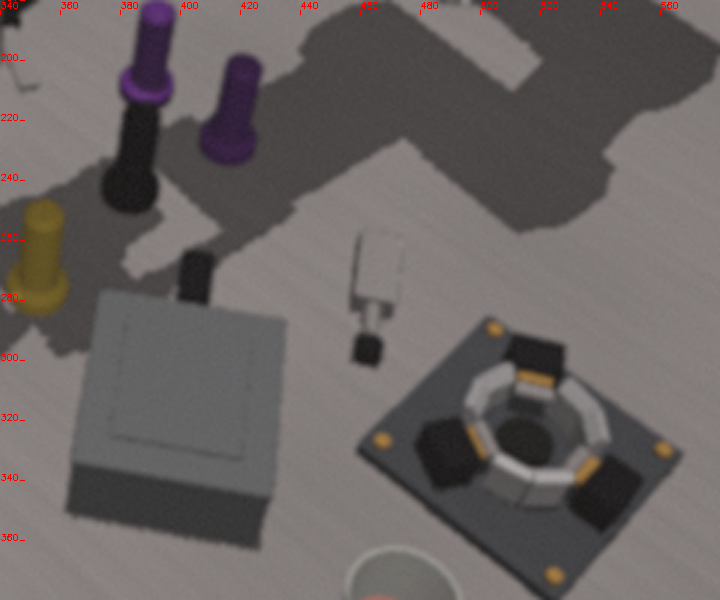

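View pics/c3.png

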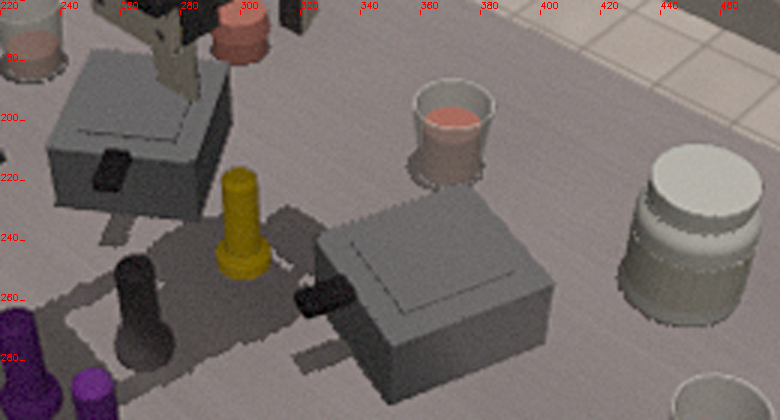

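View pics/c4.png

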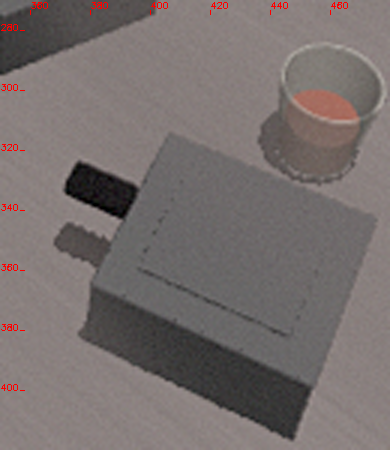

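View pics/c5.png

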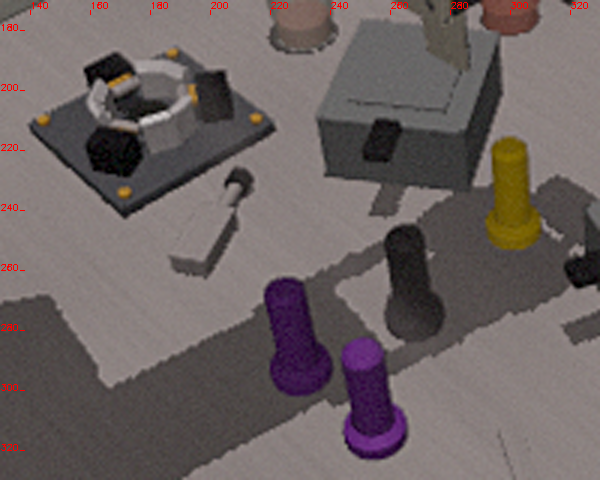

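Run:
```python
from h import *
from scipy.optimize import least_squares
sc={'A':[(374.3,276.7),(435.3,286.7),(430.3,345.7),(364.3,334)],'B':[(305,204.3),(326.7,242.7),(268.3,262.7),(249,222.7)],'C':[(249,126.7),(291,144.3),(263.3,172.3),(219.3,154)]}
si={'A':[(236,209.3),(285,214),(296.7,181.7),(250.7,176.7)],'B':[(325.7,239.3),(376.7,221.7),(404.3,255),(347.7,275.7)],'C':[(406.7,314),(475.7,342.3),(454.3,399.3),(381,365)]}
tab={'A':[('scene',(404.5,263)),('side',(258,215))],'B':[('scene',(327,218)),('side',(325,259))],'C':[('scene',(287,160)),('side',(383,331))]}
for k in 'ABC':
    P=np.array([onz('scene',p,.066)[:2] for p in sc[k]]); Q=np.array([onz('side',p,.066)[:2] for p in si[k]])
    for n,p in (('sc',P),('si',Q)):
        print(k,n,p.mean(0).round(4),'edges',np.linalg.norm(np.roll(p,-1,0)-p,axis=1).round(3), 'ang',np.degrees([np.arctan2(*( (np.roll(p,-1,0)-p)[i][::-1])) for i in range(4)]).round(1))
    for c,p in tab[k]: print('  tab',c,onz(c,p,.066).round(3))
# holder base corners z=.012, orange dots
S=[(494.5,289),(467.5,327),(525,371.5),(561.5,329.5)]; D=[(187.5,187.5),(144.3,209.5),(171.5,233.5),(215.3,209)]
for c,p in (('scene',S),('side',D)):
    p=np.array([onz(c,q,.013)[:2] for q in p]); print('holder',c,p.mean(0).round(4),p.round(3).tolist())
```

```text
A sc [0.5756 0.1808] edges [0.119 0.13  0.118 0.13 ] ang [ 124.1   33.1  -55.9 -146.6]
A si [0.5745 0.172 ] edges [0.118 0.126 0.121 0.13 ] ang [ -55.4   33.3  122.6 -145.6]
  tab scene [0.486 0.116 0.066]
  tab side [0.51  0.131 0.066]
B sc [ 0.5987 -0.1081] edges [0.119 0.129 0.117 0.131] ang [  68.4  -20.5 -110.6  160.3]
B si [ 0.5959 -0.1161] edges [0.129 0.117 0.134 0.115] ang [ -20.6 -111.4  158.7   66. ]
  tab scene [ 0.51  -0.079  0.066]
  tab side [ 0.513 -0.08   0.066]
C sc [ 0.4725 -0.3602] edges [0.128 0.118 0.127 0.123] ang [ 103.4   14.3  -74.7 -165.1]
C si [ 0.4719 -0.3679] edges [0.13  0.123 0.129 0.122] ang [ -75.3 -165.5  104.4   15.3]
  tab scene [ 0.445 -0.277  0.066]
  tab side [ 0.454 -0.281  0.066]
holder scene [0.4237 0.3419] [[0.369, 0.267], [0.483, 0.28], [0.486, 0.408], [0.357, 0.412]]
holder side [0.4252 0.3448] [[0.491, 0.406], [0.363, 0.411], [0.36, 0.283], [0.487, 0.279]]
```

```bash
cat >> h.py <<'E'
from scipy.spatial.transform import Rotation as Rot
def pose():
    s=robot.observe(); M=Rot.from_euler('xyz',s['tool_rot']).as_matrix()
    return np.array(s['tool_pos']),np.degrees(np.arctan2(M[1,1],M[0,1])),s
def plan(wps,step=0.04,start=None):
    # wps: list of (xyz, heading deg or None, opening, nrows or None)
    p,h,s=pose()
    if start: p,h=np.array(start[0],float),start[1]
    print('start',np.round(p,4),round(h,1),'t',round(s['time'],2),'open',round(s['opening'],4),'F',np.round(s['contact_force'],1))
    rows=[]
    for q,hd,op,n in wps:
        q=np.array(q,float); hd=h if hd is None else hd
        dh=hd-h
        m=n or max(1,int(np.ceil(np.linalg.norm(q-p)/step)),int(np.ceil(abs(dh)/8)))
        for i in range(m):
            k=m-i; tgt=p+(q-p)/k; hh=h+(hd-h)/k
            y=np.array([np.cos(np.radians(h)),np.sin(np.radians(h)),0]); z=np.array([y[1],-y[0],0])
            d=tgt-p; r=[round(-d[2],3),round(float(d@y),3),round(float(d@z),3),round(-(hh-h),1),op]
            p=p+y*r[1]+z*r[2]-np.array([0,0,r[0]]); h-=r[3]; rows.append([float(v) for v in r])
    for i in range(0,len(rows),10): print(rows[i:i+10])
    print('end',p.round(4),round(h,1),len(rows))
E
python3 - <<'E'
from h import *
print('yellow',onz('scene',(353,283),0).round(3),onz('side',(301,250),0).round(3))
for n,a,b in(('purple',(417,231),(230,298)),('violet',None,(255,318))): print(n,a and onz('scene',a,0).round(3),onz('side',b,0).round(3))
plan([((0.511,-.08,.15),69.5,0,10)])
E
```

```text
yellow [0.558 0.048 0.   ] [ 0.542  0.025 -0.   ]
purple [0.348 0.052 0.   ] [0.338 0.033 0.   ]
violet None [ 0.34  -0.045  0.   ]
start [0.525  0.     0.2267] 0.0 t 1.5 open 0.092 F [-0.5 -0.5  0.1]
[[0.008, -0.001, 0.008, -6.9, 0.0], [0.008, -0.002, 0.008, -7.0, 0.0], [0.008, -0.003, 0.007, -6.9, 0.0], [0.008, -0.004, 0.007, -7.0, 0.0], [0.007, -0.005, 0.006, -6.9, 0.0], [0.008, -0.006, 0.006, -7.0, 0.0], [0.007, -0.007, 0.005, -6.9, 0.0], [0.008, -0.007, 0.004, -7.0, 0.0], [0.007, -0.007, 0.003, -6.9, 0.0], [0.008, -0.008, 0.003, -7.0, 0.0]]
end [ 0.5113 -0.0799  0.1497] 69.5 10
```

play_rows(
  moves=[
    [[0.008,-0.001,0.008,-6.9,0],[0.008,-0.002,0.008,-7,0],[0.008,-0.003,0.007,-6.9,0],[0.008,-0.004,0.007,-7,0],[0.007,-0.005,0.006,-6.9,0],[0.008,-0.006,0.006,-7,0],[0.007,-0.007,0.005,-6.9,0],[0.008,-0.007,0.004,-7,0],[0.007,-0.007,0.003,-6.9,0],[0.008,-0.008,0.003,-7,0]],
  ],
  grip_force=15,
)

```text
time: 2.5
tool_pos: [0.5139, -0.0822, 0.1484]
tool_rot: [0.223, 1.567, -0.085]
contact_force: [0.8, -0.4, 0.3]
opening: 0.046
```

Run:
```python
from h import *
p,h,s=pose(); print(p,h,s['opening'],s['time'])
np.save('cal1.npy',robot.get_calibration('wrist'),allow_pickle=True)
snap('wrist','w1.png')
```

```text
[ 0.51385695 -0.08219336  0.14837921] 72.36613152238269 0.046001454432373884 2.5
```

View pics/w1.png

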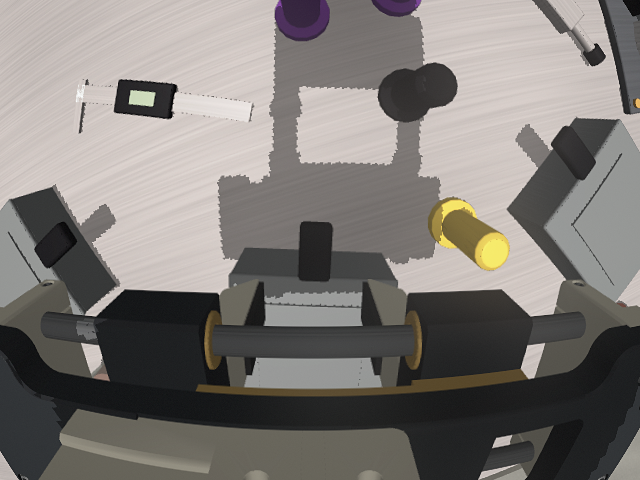

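Run:
```python
from h import *
cal=np.load('cal1.npy',allow_pickle=True).item()
for n,uv,z in (('tipL',(302,222),.072),('tipR',(331,223),.072),('nearR',(331,281),.072),('nearL',(299,280),.072),('lidL',(233,287),.060),('lidR',(396,285),.06)):
    print(n,onz('wrist',uv,z,cal).round(4))
print('others A tab', onz('wrist',(572,150),.072,cal).round(3),'C tab', onz('wrist',(56,245),.072,cal).round(3))
print('pusher top', onz('wrist',(439,85),.09,cal).round(3),'base', onz('wrist',(402,96),0.006,cal).round(3))
```

```text
tipL [ 0.4945 -0.0832  0.072 ]
tipR [ 0.5008 -0.0655  0.072 ]
nearR [ 0.54   -0.0772  0.072 ]
nearL [ 0.5327 -0.0979  0.072 ]
lidL [ 0.5284 -0.1483  0.06  ]
lidR [ 0.5632 -0.0335  0.06  ]
others A tab [0.5   0.125 0.072] C tab [ 0.451 -0.276  0.072]
pusher top [0.434 0.022 0.09 ] base [0.433 0.019 0.006]
```

Run:
```python
from h import *
plan([((0.510,-.079,.047),71,0,5),((0.510,-.079,.047),71,-1,5)])
```

```text
start [ 0.5131 -0.0832  0.147 ] 72.7 t 2.55 open 0.0461 F [-0.7 -1.6 -1.4]
[[0.02, 0.001, -0.001, 0.3, 0.0], [0.02, 0.001, -0.001, 0.4, 0.0], [0.02, 0.0, -0.001, 0.3, 0.0], [0.02, 0.001, -0.001, 0.4, 0.0], [0.02, 0.0, -0.0, 0.3, 0.0], [-0.0, 0.0, -0.0, 0.0, -1.0], [-0.0, 0.0, -0.0, 0.0, -1.0], [-0.0, 0.0, -0.0, 0.0, -1.0], [-0.0, 0.0, -0.0, 0.0, -1.0], [-0.0, 0.0, -0.0, 0.0, -1.0]]
end [ 0.5102 -0.0791  0.047 ] 71.0 10
```

play_rows(
  moves=[
    [[0.02,0.001,-0.001,0.3,0],[0.02,0.001,-0.001,0.4,0],[0.02,0.001,-0.001,0.3,0],[0.02,0.001,-0.001,0.4,0],[0.018,0,0,0.3,0],[0,0,0,0,0],[0,0,0,0,-1],[0,0,0,0,-1],[0,0,0,0,-1],[0,0,0,0,-1]],
  ],
)

```text
time: 3.55
tool_pos: [0.513, -0.0801, 0.0501]
tool_rot: [-0.291, 1.563, -0.642]
contact_force: [-4.0, -7.2, -1.4]
opening: 0.0218
```

Run:
```python
from h import *
p,h,s=pose(); print(p,h,s['opening'],s['time'],s['contact_force'])
import math
hd=71; 
hin=np.array([.659,-.132,.060]); yaw=np.radians(-19.5)
ux=np.array([np.cos(yaw),np.sin(yaw),0])
off=np.arctan2(.006,.158)
# start from measured angle
W=[]
r=np.hypot(.158,.006)
p0=p-(hin-ux*.158+np.array([0,0,.006-.019])); print('offset',p0)
for th in np.linspace(0,1.75,16)[1:]:
    a=th+off
    q=hin-ux*r*np.cos(a)+np.array([0,0,r*np.sin(a)-.019])+p0*(1-th/1.75)
    W.append((q,None,-1,1))
plan(W)
```

```text
[ 0.5129917  -0.08008129  0.05007871] 69.93117588003066 0.021753603957769835 3.55 [-3.97134772 -7.23795787 -1.41166839]
offset [ 0.00292905 -0.00082277  0.00307871]
start [ 0.513  -0.0801  0.0501] 69.9 t 3.55 open 0.0218 F [-4.  -7.2 -1.4]
[[-0.018, 0.0, 0.002, -0.0, -1.0], [-0.018, 0.0, 0.003, -0.0, -1.0], [-0.017, 0.0, 0.006, -0.0, -1.0], [-0.017, 0.0, 0.008, -0.0, -1.0], [-0.015, 0.0, 0.009, -0.0, -1.0], [-0.014, 0.0, 0.012, -0.0, -1.0], [-0.013, 0.0, 0.013, -0.0, -1.0], [-0.011, 0.001, 0.014, -0.0, -1.0], [-0.009, -0.0, 0.016, -0.0, -1.0], [-0.008, -0.0, 0.016, -0.0, -1.0]]
[[-0.005, 0.0, 0.018, -0.0, -1.0], [-0.003, 0.0, 0.018, -0.0, -1.0], [-0.001, 0.0, 0.018, -0.0, -1.0], [0.001, 0.001, 0.018, -0.0, -1.0], [0.003, -0.0, 0.018, -0.0, -1.0]]
end [ 0.6912 -0.1431  0.1951] 69.9 15
```

play_rows(
  moves=[
    [[-0.018,0,0.002,0,-1],[-0.018,0,0.003,0,-1],[-0.017,0,0.006,0,-1],[-0.017,0,0.008,0,-1],[-0.015,0,0.009,0,-1],[-0.014,0,0.012,0,-1],[-0.013,0,0.013,0,-1],[-0.011,0,0.014,0,-1],[-0.009,0,0.016,0,-1],[-0.008,0,0.016,0,-1]],
  ],
)

```text
time: 4.55
tool_pos: [0.6095, -0.1156, 0.1978]
tool_rot: [-0.051, 1.554, -0.406]
contact_force: [3.5, -0.8, -15.4]
opening: 0.0223
```

```bash
cat > arc.py <<'E'
from h import *
def arc(hin,yawd,th1,n):
    p,h,s=pose(); print(p.round(4),h,s['opening'],s['time'],s['contact_force'])
    yaw=np.radians(yawd); hin=np.array(hin)
    ux=np.array([np.cos(yaw),np.sin(yaw),0]); off=np.arctan2(.006,.158); r=np.hypot(.158,.006)
    g=p+np.array([0,0,.019])-hin; a0=np.arctan2(g[2],-g@ux); rm=np.hypot(g[2],g@ux); print('lid angle now',a0-off,'radius',rm)
    W=[]
    for th in np.linspace(a0-off,th1,n+1)[1:]:
        a=th+off; W.append((hin-ux*r*np.cos(a)+np.array([0,0,r*np.sin(a)-.019]),None,-1,1))
    plan(W)
E
python3 -c "
from arc import *
arc([.659,-.132,.060],-19.5,1.8,8)"
```

```text
[ 0.6095 -0.1156  0.1978] 69.70658452954113 0.022291982477446116 4.55 [  3.51600822  -0.82093292 -15.44986588]
lid angle now 1.2115497266059083 radius 0.16524324664179535
start [ 0.6095 -0.1156  0.1978] 69.7 t 4.55 open 0.0223 F [  3.5  -0.8 -15.4]
[[0.004, 0.001, 0.013, -0.0, -1.0], [-0.003, 0.0, 0.012, -0.0, -1.0], [-0.002, 0.001, 0.011, -0.0, -1.0], [-0.0, -0.0, 0.012, -0.0, -1.0], [-0.0, -0.0, 0.012, -0.0, -1.0], [0.001, 0.0, 0.011, -0.0, -1.0], [0.002, 0.0, 0.012, -0.0, -1.0], [0.002, 0.0, 0.011, -0.0, -1.0]]
end [ 0.6983 -0.1463  0.1938] 69.7 8
```

play_rows(
  moves=[
    [[0.004,0,0.013,0,-1],[-0.003,0,0.012,0,-1],[-0.002,0,0.011,0,-1],[0,0,0.012,0,-1],[0,0,0.012,0,-1],[0.001,0,0.011,0,-1],[0.002,0,0.012,0,-1],[0.002,0,0.011,0,-1],[0,0,0,0,0],[0,0,0,0,0]],
  ],
)

```text
time: 5.55
tool_pos: [0.6967, -0.1476, 0.1992]
tool_rot: [-0.05, 1.563, -0.406]
contact_force: [0.3, 0.8, 0.2]
opening: 0.0336
```

Run:
```python
from h import *
p,h,s=pose(); print(p,h,s['opening'],s['time'],s['contact_force'])
a=snap('side','s2.png'); snap('scene','s2b.png')
```

```text
[ 0.69668308 -0.14763617  0.19921088] 69.58937079658882 0.03359705687925834 5.55 [0.27230795 0.75613182 0.20250183]
```

View pics/s2.png

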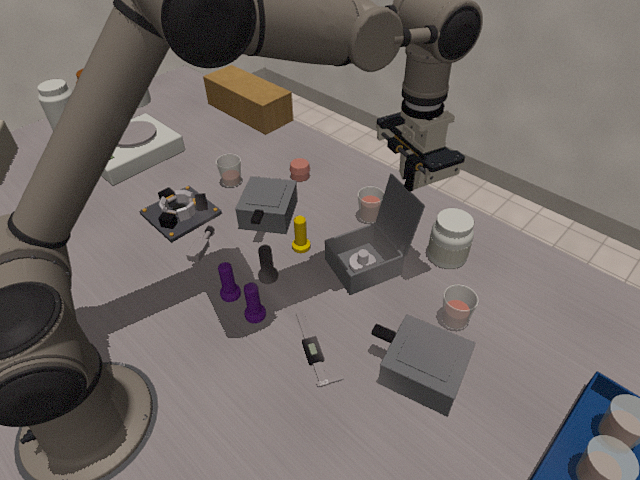

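Run:
```python
from h import *
b=cv2.imread('pics/s2.png'); x0,y0=310,170
cv2.imwrite('pics/c6.png',cv2.resize(b[170:300,310:430],None,fx=4,fy=4,interpolation=cv2.INTER_CUBIC))
```

```text
(no output)
```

View pics/c6.png

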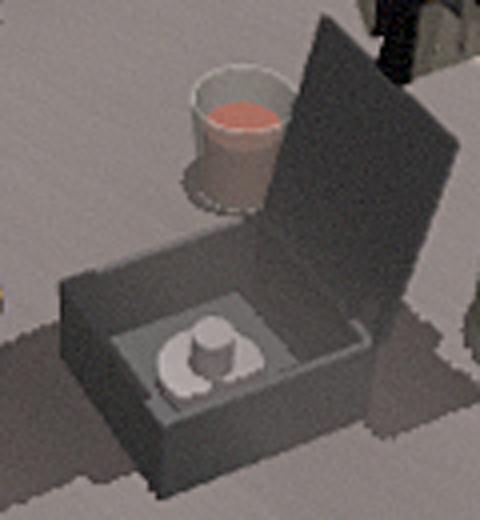

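Run:
```python
from h import *
print(onz('side',(363.3,253),.045), 'foot', onz('side',(362.5,262),.019))
plan([((0.694,-.146,.27),70.5,0,3),((.595,-.11,.25),70.5,0,4),((.595,-.11,.15),70.5,0,3)])
```

```text
[ 0.59812134 -0.11459727  0.045     ] foot [ 0.59582111 -0.11582683  0.019     ]
start [ 0.6966 -0.1476  0.1994] 69.6 t 5.65 open 0.0418 F [ 0.1 -0.4  0.1]
[[-0.024, 0.0, -0.001, -0.3, 0.0], [-0.023, 0.0, -0.001, -0.3, 0.0], [-0.024, 0.001, -0.001, -0.3, 0.0], [0.005, 0.0, -0.026, -0.0, 0.0], [0.005, 0.0, -0.026, -0.0, 0.0], [0.005, 0.0, -0.027, -0.0, 0.0], [0.005, 0.0, -0.026, -0.0, 0.0], [0.033, 0.0, -0.0, -0.0, 0.0], [0.034, 0.0, -0.0, -0.0, 0.0], [0.033, 0.0, -0.0, -0.0, 0.0]]
end [ 0.5951 -0.1105  0.1504] 70.5 10
```

play_rows(
  moves=[
    [[-0.024,0,-0.001,-0.3,0],[-0.024,0,-0.001,-0.3,0],[-0.024,0,-0.001,-0.3,0],[0.005,0,-0.026,0,0],[0.005,0,-0.026,0,0],[0.005,0,-0.027,0,0],[0.005,0,-0.026,0,0],[0.033,0,0,0,0],[0.033,0,0,0,0],[0.025,0,0,0,0]],
  ],
)

```text
time: 6.65
tool_pos: [0.5924, -0.1102, 0.1716]
tool_rot: [0.005, 1.539, -0.335]
contact_force: [-0.0, -0.2, -0.7]
opening: 0.046
```

Run:
```python
from h import *
p,h,s=pose(); print(p,h,s['opening'],s['time'],s['contact_force'])
np.save('cal2.npy',robot.get_calibration('wrist'),allow_pickle=True)
snap('wrist','w2.png')
```

```text
[ 0.59241851 -0.11015651  0.17159325] 70.53711772408502 0.04599707273983191 6.65 [-0.03893983 -0.23431256 -0.66954775]
```

View pics/w2.png

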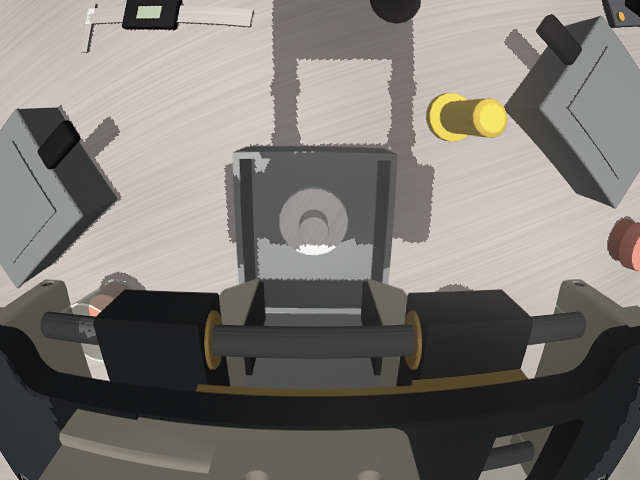

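Run:
```python
from h import *
cal=np.load('cal2.npy',allow_pickle=True).item()
p,h,s=pose(); M=Rot.from_euler('xyz',s['tool_rot']).as_matrix(); print(p,h,'toolx',M[:,0].round(4),s['qvel'])
print('foot',onz('wrist',(313,221),.019,cal),'stud',onz('wrist',(314,224),.045,cal))
b=cv2.imread('pics/w2.png'); cv2.imwrite('pics/c7.png',cv2.resize(b[140:290,225:405],None,fx=4,fy=4,interpolation=cv2.INTER_CUBIC))
```

```text
[ 0.59056474 -0.10961295  0.16731964] 70.53254727424991 toolx [ 0.0237 -0.0084 -0.9997] [ 5.11777001e-05  3.84869793e-03 -4.58551582e-02 -7.38082772e-04
  1.26010916e-01 -7.02260553e-04]
foot [ 0.59656442 -0.1113414   0.019     ] stud [ 0.59236507 -0.10902068  0.045     ]
```

View pics/c7.png

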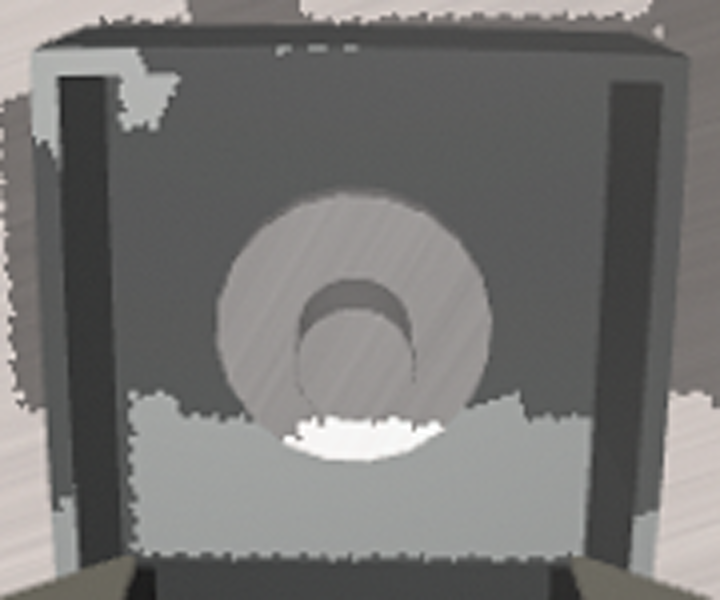

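Run:
```python
from h import *
cal=np.load('cal2.npy',allow_pickle=True).item()
print('foot',onz('wrist',(313.6,221.5),.019,cal),'stud',onz('wrist',(313.8,231.5),.045,cal))
p,h,s=pose(); M=Rot.from_euler('xyz',s['tool_rot']).as_matrix(); print(p,h,'toolx',M[:,0].round(4))
```

```text
foot [ 0.59715796 -0.11100261  0.019     ] stud [ 0.59816449 -0.11122933  0.045     ]
[ 0.59056474 -0.10961295  0.16731964] 70.53254727424991 toolx [ 0.0237 -0.0084 -0.9997]
```

```bash
cat >> h.py <<'E'
def plan(wps,step=0.04):
    p,h,s=pose(); M=Rot.from_euler('xyz',s['tool_rot']).as_matrix()
    print('start',np.round(p,4),round(h,1),'toolx',M[:,0].round(3),'t',round(s['time'],2),'open',round(s['opening'],4),'F',np.round(s['contact_force'],1))
    rows=[]
    for q,hd,op,n in wps:
        q=np.array(q,float); hd=h if hd is None else hd
        m=n or max(1,int(np.ceil(np.linalg.norm(q-p)/step)),int(np.ceil(abs(hd-h)/8)))
        for i in range(m):
            k=m-i; d=M.T@((q-p)/k); t=round(-(hd-h)/k,1)
            r=[round(float(v),3) for v in d]; p=p+M@np.array(r); M=M@Rot.from_euler('x',t,degrees=True).as_matrix(); h-=t
            rows.append([float(v) for v in r+[t,op]])
    for i in range(0,len(rows),10): print(rows[i:i+10])
    print('end',p.round(4),round(h,1),len(rows))
E
python3 - <<'E'
from h import *
plan([((.598,-.112,.06),70.5,0,5),((.598,-.112,.023),70.5,0,4)])
E
```

```text
start [ 0.5906 -0.1096  0.1673] 70.5 toolx [ 0.024 -0.008 -1.   ] t 6.7 open 0.0462 F [-1.4 -0.4 -3.6]
[[0.021, 0.0, 0.001, 0.0, 0.0], [0.022, 0.0, 0.001, 0.0, 0.0], [0.021, 0.0, 0.001, 0.0, 0.0], [0.022, 0.0, 0.001, 0.0, 0.0], [0.021, 0.0, 0.001, 0.0, 0.0], [0.009, 0.0, -0.0, 0.0, 0.0], [0.009, 0.0, -0.0, 0.0, 0.0], [0.01, 0.0, -0.0, 0.0, 0.0], [0.009, 0.0, -0.001, 0.0, 0.0]]
end [ 0.5977 -0.1122  0.0235] 70.5 9
```

play_rows(
  moves=[
    [[0.021,0,0.001,0,0],[0.022,0,0.001,0,0],[0.021,0,0.001,0,0],[0.022,0,0.001,0,0],[0.021,0,0.001,0,0],[0.009,0,0,0,0],[0.009,0,0,0,0],[0.007,0,0,0,0],[0.005,0,0,0,0],[0,0,0,0,0]],
  ],
)

```text
time: 7.7
tool_pos: [0.6021, -0.1133, 0.0357]
tool_rot: [0.009, 1.532, -0.331]
contact_force: [0.0, 1.3, 0.2]
opening: 0.046
```

Run:
```python
from h import *
plan([((.598,-.112,.023),70.5,0,3)])
snap('wrist','w3.png')
```

```text
start [ 0.6021 -0.1133  0.0357] 70.5 toolx [ 0.036 -0.012 -0.999] t 7.7 open 0.046 F [0.  1.3 0.2]
[[0.004, -0.0, -0.002, 0.0, 0.0], [0.004, -0.0, -0.001, 0.0, 0.0], [0.005, -0.0, -0.002, 0.0, 0.0]]
end [ 0.5979 -0.1118  0.0225] 70.5 3
```

View pics/w3.png

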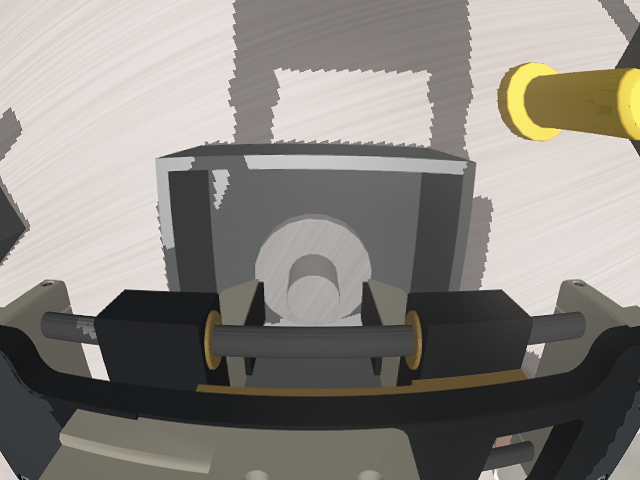

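play_rows(
  moves=[
    [[0.004,0,-0.002,0,0],[0.004,0,-0.001,0,0],[0.004,0,-0.002,0,0],[0,0,0,0,0],[0,0,0,0,-1],[0,0,0,0,-1],[0,0,0,0,-1],[0,0,0,0,-1],[0,0,0,0,-1],[0,0,0,0,-1]],
  ],
  grip_force=25,
)

```text
time: 8.75
tool_pos: [0.5986, -0.1119, 0.0245]
tool_rot: [0.009, 1.529, -0.33]
contact_force: [0.1, 0.2, -0.0]
opening: 0.0225
```

Run:
```python
from h import *
plan([((.598,-.112,.10),70.5,-1,5),((.585,-.06,.15),70.5,-1,5)])
```

```text
start [ 0.5986 -0.1119  0.0245] 70.5 toolx [ 0.039 -0.014 -0.999] t 8.75 open 0.0225 F [ 0.1  0.2 -0. ]
[[-0.015, -0.0, 0.001, 0.0, -1.0], [-0.015, -0.0, 0.0, 0.0, -1.0], [-0.015, -0.0, 0.001, 0.0, -1.0], [-0.015, -0.0, 0.0, 0.0, -1.0], [-0.015, -0.0, 0.001, 0.0, -1.0], [-0.01, 0.009, -0.006, 0.0, -1.0], [-0.01, 0.009, -0.005, 0.0, -1.0], [-0.011, 0.009, -0.006, 0.0, -1.0], [-0.01, 0.009, -0.005, 0.0, -1.0], [-0.011, 0.008, -0.006, 0.0, -1.0]]
end [ 0.5847 -0.0604  0.1503] 70.5 10
```

play_rows(
  moves=[
    [[-0.015,0,0.001,0,-1],[-0.015,0,0,0,-1],[-0.015,0,0.001,0,-1],[-0.015,0,0,0,-1],[-0.015,0,0.001,0,-1],[-0.015,0,0,0,-1],[-0.015,0,0.001,0,-1],[-0.015,0,0,0,-1],[-0.015,0,0,0,-1],[-0.015,0,0,0,-1]],
  ],
)

```text
time: 9.75
tool_pos: [0.5934, -0.1103, 0.1753]
tool_rot: [0.004, 1.54, -0.335]
contact_force: [-0.2, 0.0, -2.0]
opening: 0.0228
```

Run:
```python
from h import *
plan([((.424,.343,.18),70.5,-1,20)])
snap('side','s3.png')
```

```text
start [ 0.5934 -0.1103  0.1753] 70.5 toolx [ 0.029 -0.01  -1.   ] t 9.75 open 0.0228 F [-0.2  0.  -2. ]
[[-0.001, 0.019, -0.016, 0.0, -1.0], [-0.001, 0.019, -0.015, 0.0, -1.0], [-0.001, 0.018, -0.016, 0.0, -1.0], [-0.001, 0.019, -0.015, 0.0, -1.0], [-0.001, 0.018, -0.016, 0.0, -1.0], [-0.001, 0.019, -0.015, 0.0, -1.0], [-0.001, 0.018, -0.016, 0.0, -1.0], [-0.001, 0.019, -0.015, 0.0, -1.0], [-0.001, 0.018, -0.016, 0.0, -1.0], [-0.0, 0.019, -0.015, 0.0, -1.0]]
[[-0.001, 0.018, -0.016, 0.0, -1.0], [-0.0, 0.019, -0.015, 0.0, -1.0], [-0.001, 0.018, -0.016, 0.0, -1.0], [-0.0, 0.019, -0.015, 0.0, -1.0], [-0.001, 0.018, -0.016, 0.0, -1.0], [-0.0, 0.019, -0.015, 0.0, -1.0], [-0.001, 0.018, -0.016, 0.0, -1.0], [-0.0, 0.019, -0.015, 0.0, -1.0], [-0.001, 0.018, -0.016, 0.0, -1.0], [-0.0, 0.019, -0.015, 0.0, -1.0]]
end [0.4245 0.3429 0.18  ] 70.5 20
```

View pics/s3.png

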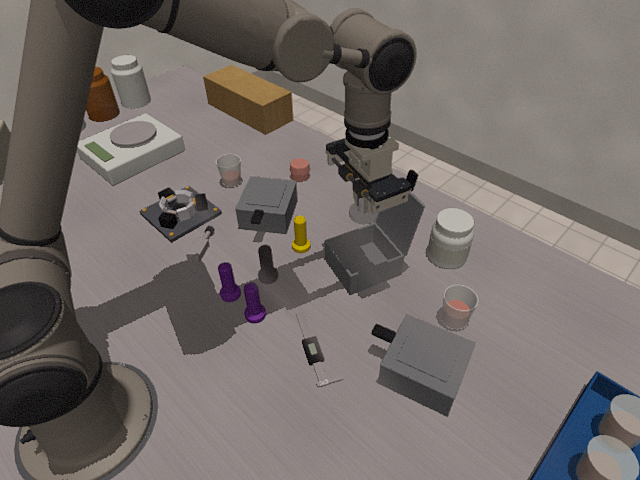

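play_rows(
  moves=[
    [[-0.001,0.019,-0.016,0,-1],[-0.001,0.019,-0.015,0,-1],[-0.001,0.018,-0.016,0,-1],[-0.001,0.019,-0.015,0,-1],[-0.001,0.018,-0.016,0,-1],[-0.001,0.019,-0.015,0,-1],[-0.001,0.018,-0.016,0,-1],[-0.001,0.019,-0.015,0,-1],[-0.001,0.018,-0.016,0,-1],[0,0.019,-0.015,0,-1]],
  ],
)

```text
time: 10.8
tool_pos: [0.5067, 0.1215, 0.1777]
tool_rot: [-0.033, 1.537, -0.378]
contact_force: [-0.2, -0.0, -0.6]
opening: 0.0224
```

Run:
```python
from h import *
plan([((.424,.343,.16),70.5,-1,10)])
```

```text
start [0.5067 0.1215 0.1777] 70.2 toolx [ 0.031 -0.012 -0.999] t 10.8 open 0.0224 F [-0.2 -0.  -0.6]
[[0.001, 0.018, -0.015, -0.0, -1.0], [0.001, 0.018, -0.015, -0.0, -1.0], [0.001, 0.018, -0.015, -0.0, -1.0], [0.001, 0.018, -0.015, -0.0, -1.0], [0.001, 0.018, -0.016, -0.0, -1.0], [0.001, 0.018, -0.015, -0.1, -1.0], [0.002, 0.018, -0.016, -0.0, -1.0], [0.001, 0.018, -0.015, -0.1, -1.0], [0.002, 0.018, -0.016, -0.0, -1.0], [0.001, 0.019, -0.015, -0.1, -1.0]]
end [0.4242 0.3433 0.1603] 70.5 10
```

play_rows(
  moves=[
    [[0,0.018,-0.015,0,-1],[0,0.018,-0.015,0,-1],[0,0.018,-0.015,0,-1],[0,0.018,-0.015,0,-1],[0,0.018,-0.016,0,-1],[0,0.018,-0.015,0,-1],[0,0.018,-0.016,0,-1],[0,0.018,-0.015,0,-1],[0,0.018,-0.014,0,-1],[0,0.016,-0.012,0,-1]],
  ],
)

```text
time: 11.8
tool_pos: [0.421, 0.3477, 0.1673]
tool_rot: [-0.142, 1.541, -0.487]
contact_force: [0.0, 0.3, -0.9]
opening: 0.0225
```

Run:
```python
from h import *
plan([((.424,.343,.10),70.5,-1,6)])
np.save('cal4.npy',robot.get_calibration('wrist'),allow_pickle=True)
snap('wrist','w4.png');a=snap('side','s4.png');b=snap('scene','sc4.png')
cv2.imwrite('pics/c8.png',cv2.resize(np.hstack([a[120:260,110:250],b[230:370,450:590]])[:,:,::-1],None,fx=2.8,fy=2.8,interpolation=cv2.INTER_CUBIC))
p,h,s=pose();print(p,h)
```

```text
start [0.421  0.3477 0.1673] 70.2 toolx [ 0.026 -0.014 -1.   ] t 11.8 open 0.0225 F [ 0.   0.3 -0.9]
[[0.011, -0.001, 0.0, -0.0, -1.0], [0.011, -0.0, 0.0, -0.1, -1.0], [0.011, -0.001, 0.001, -0.0, -1.0], [0.011, -0.0, 0.0, -0.1, -1.0], [0.012, -0.001, 0.001, -0.0, -1.0], [0.011, -0.0, 0.0, -0.1, -1.0]]
end [0.4236 0.3433 0.1004] 70.5 6
[0.42110946 0.34734138 0.1672665 ] 70.33363660713194
```

View pics/w4.png

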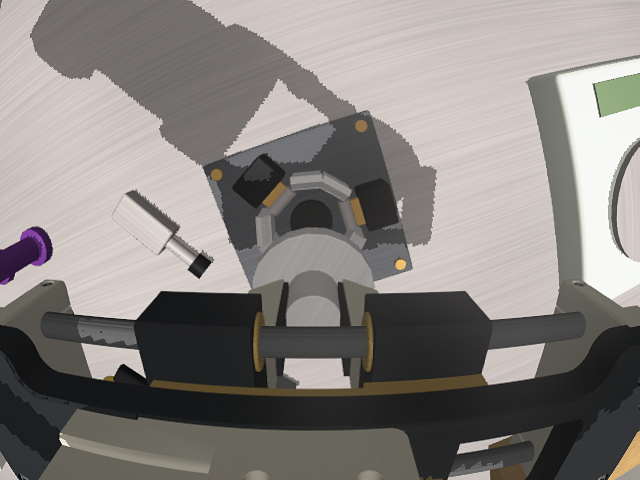

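View pics/c8.png

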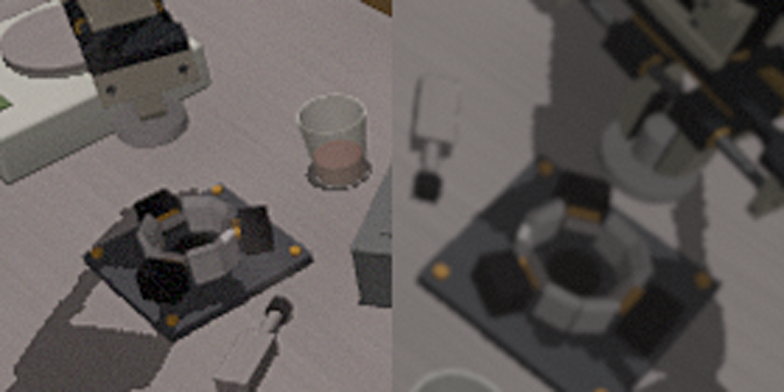

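Run:
```python
from h import *
cal=np.load('cal4.npy',allow_pickle=True).item()
D=[onz('wrist',q,.013,cal)[:2] for q in [(217,175),(361,126),(401,265)]]
print(np.round(D,4),[np.linalg.norm(D[i]-D[i-1]).round(4) for i in range(3)]); print('centre',(D[0]+D[2])/2)
zt=.1672-.0055
P=[onz('wrist',q,zt,cal)[:2] for q in [(314,232),(252,277),(375,277)]]
print('foot',np.round(P,4),'centre from front',P[0]+.03*np.array([np.cos(np.radians(-19.7)),np.sin(np.radians(-19.7))]),'width',np.linalg.norm(P[2]-P[1]),(P[1]+P[2])/2)
b=cv2.imread('pics/w4.png'); cv2.imwrite('pics/c9.png',cv2.resize(b[100:330,190:430],None,fx=3,fy=3,interpolation=cv2.INTER_CUBIC)[:600])
```

```text
[[0.3582 0.2822]
 [0.3612 0.4109]
 [0.4912 0.4079]] [np.float64(0.183), np.float64(0.1287), np.float64(0.13)]
centre [0.4246804  0.34502474]
foot [[0.3919 0.3589]
 [0.4031 0.3232]
 [0.423  0.3789]] centre from front [0.42013638 0.34877897] width 0.05906473880545053 [0.41303668 0.35106045]
```

View pics/c9.png

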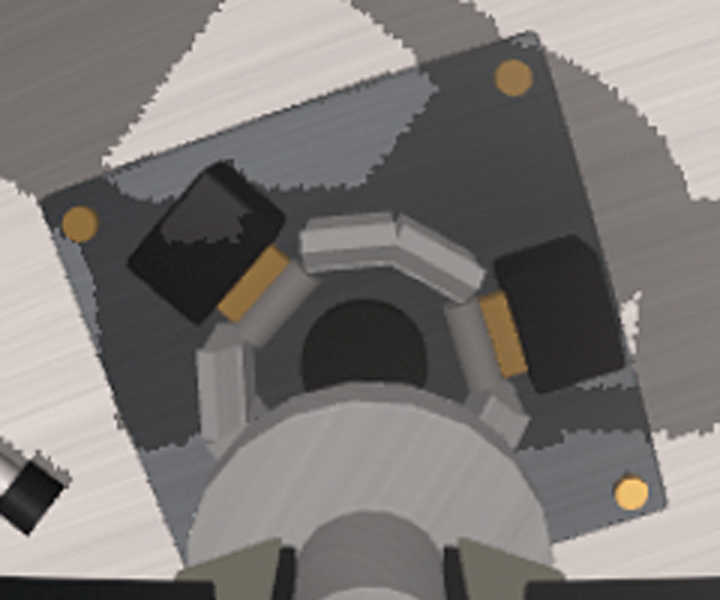

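Run:
```python
from h import *
plan([((.4255,.344,.075),70.3,-1,10)])
```

```text
start [0.4211 0.3473 0.1673] 70.3 toolx [ 0.026 -0.014 -1.   ] t 11.95 open 0.0226 F [ 0.3  0.  -1.9]
[[0.009, -0.0, 0.0, 0.0, -1.0], [0.009, -0.0, 0.0, 0.0, -1.0], [0.009, -0.0, 0.0, 0.0, -1.0], [0.009, -0.0, 0.0, 0.0, -1.0], [0.009, -0.0, 0.0, 0.0, -1.0], [0.009, -0.0, 0.001, 0.0, -1.0], [0.01, -0.0, 0.0, 0.0, -1.0], [0.009, -0.0, 0.001, 0.0, -1.0], [0.01, -0.001, 0.0, 0.0, -1.0], [0.009, -0.0, 0.001, 0.0, -1.0]]
end [0.426  0.3441 0.0754] 70.3 10
```

play_rows(
  moves=[
    [[0.009,-0.001,0.001,0,-1],[0.009,0,0,0,-1],[0.009,0,0.001,0,-1],[0.009,0,0,0,-1],[0.009,0,0,0,-1],[0.009,0,0.001,0,-1],[0.009,0,0,0,-1],[0.009,0,0,0,-1],[0.008,0,0,0,-1],[0.006,0,0,0,-1]],
  ],
)

```text
time: 12.95
tool_pos: [0.4273, 0.34, 0.0729]
tool_rot: [-0.227, 1.541, -0.574]
contact_force: [0.4, 0.0, -0.9]
opening: 0.0229
```

Run:
```python
from h import *
plan([((.4255,.344,.056),70.3,-1,8)])
```

```text
start [0.4273 0.34   0.0729] 70.1 toolx [ 0.025 -0.016 -1.   ] t 12.95 open 0.0229 F [ 0.4  0.  -0.9]
[[0.002, 0.0, -0.0, -0.0, -1.0], [0.002, 0.0, -0.001, -0.0, -1.0], [0.002, 0.001, -0.0, -0.0, -1.0], [0.002, 0.0, -0.001, -0.0, -1.0], [0.002, 0.001, -0.0, -0.0, -1.0], [0.002, 0.0, -0.001, -0.1, -1.0], [0.002, 0.001, -0.0, -0.0, -1.0], [0.003, 0.0, -0.001, -0.1, -1.0]]
end [0.425  0.3439 0.0557] 70.3 8
```

play_rows(
  moves=[
    [[0.001,0.002,-0.002,0,-1],[0.001,0.001,-0.001,0,-1],[0.002,0.001,0,0,-1],[0.003,0,0,0,-1],[0.003,0,0,0,-1],[0.003,0,0,0,-1],[0.003,0,0,0,-1],[0.003,0,0,0,-1],[0,0,0,0,-1],[0,0,0,0,-1]],
  ],
)

```text
time: 13.95
tool_pos: [0.426, 0.3455, 0.0538]
tool_rot: [-0.182, 1.541, -0.529]
contact_force: [-0.3, -0.5, 3.3]
opening: 0.0226
```

Run:
```python
from h import *
plan([((.4255,.344,.056),70.3,-1,8)])
a=snap('side','s5.png');b=snap('scene','sc5.png')
cv2.imwrite('pics/c10.png',cv2.resize(np.hstack([a[130:270,110:250],b[250:390,450:590]])[:,:,::-1],None,fx=2.8,fy=2.8,interpolation=cv2.INTER_CUBIC))
```

```text
start [0.426  0.3455 0.0538] 70.1 toolx [ 0.026 -0.015 -1.   ] t 13.95 open 0.0226 F [-0.3 -0.5  3.3]
[[-0.0, -0.0, 0.0, -0.0, -1.0], [-0.0, -0.0, 0.0, -0.0, -1.0], [-0.0, -0.0, 0.0, -0.0, -1.0], [-0.0, -0.0, 0.0, -0.0, -1.0], [-0.001, -0.0, 0.0, -0.0, -1.0], [-0.0, -0.001, 0.0, -0.1, -1.0], [-0.001, -0.0, 0.0, -0.0, -1.0], [-0.0, -0.001, 0.0, -0.1, -1.0]]
end [0.4253 0.3436 0.0558] 70.3 8
```

View pics/c10.png

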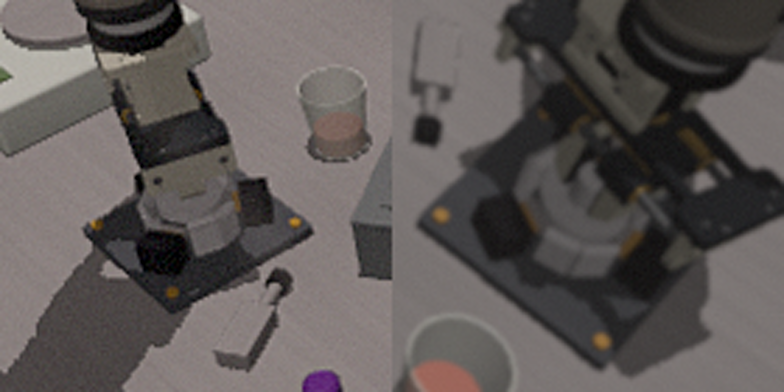

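play_rows(
  moves=[
    [[0,0,0,0,0],[0,0,0,0,0],[0,0,0,0,0],[-0.01,0,0,0,0],[-0.015,0,0,0,0],[-0.02,0,0,0,0],[-0.02,0,0,0,0],[-0.02,0,0,0,0],[-0.02,0,-0.01,0,0],[-0.02,0,-0.01,0,0]],
  ],
)

```text
time: 15.05
tool_pos: [0.4039, 0.3535, 0.1829]
tool_rot: [-0.272, 1.542, -0.621]
contact_force: [-0.9, 1.0, 0.2]
opening: 0.0459
```

Run:
```python
from h import *
p,h,s=pose(); print(p)
np.save('cal6.npy',robot.get_calibration('wrist'),allow_pickle=True)
w=snap('wrist','w6.png');a=snap('side','s6.png');b=snap('scene','sc6.png')
cv2.imwrite('pics/c11.png',cv2.resize(np.hstack([a[130:270,110:250],b[250:390,450:590]])[:,:,::-1],None,fx=2.8,fy=2.8,interpolation=cv2.INTER_CUBIC))
```

```text
[0.40393055 0.35346469 0.1828514 ]
```

View pics/c11.png

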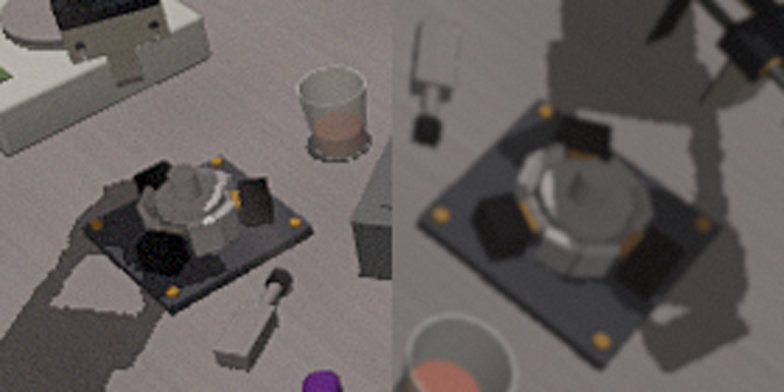

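View pics/w6.png

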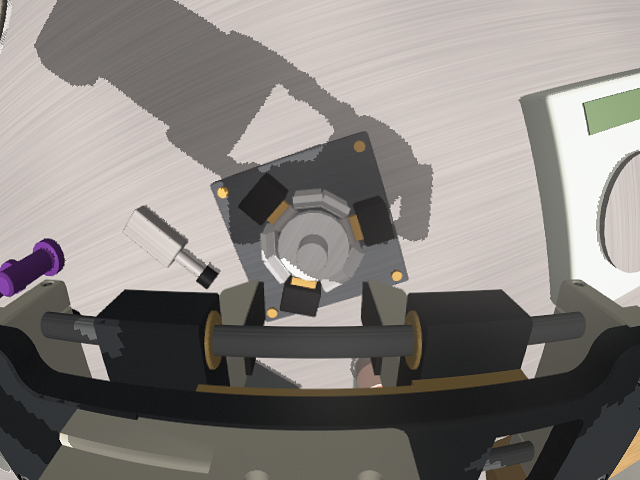

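Run:
```python
from h import *
cal=np.load('cal6.npy',allow_pickle=True).item()
D=np.array([onz('wrist',q,.013,cal)[:2] for q in [(222,192),(359,146),(397,276),(272,313)]])
print(D.round(4),'centre',D.mean(0))
b=cv2.imread('pics/w6.png'); cv2.imwrite('pics/c12.png',cv2.resize(b[170:320,230:400],None,fx=4,fy=4,interpolation=cv2.INTER_CUBIC))
p,h,s=pose(); M=Rot.from_euler('xyz',s['tool_rot']).as_matrix();print(p,h,M[:,0],s['qpos'])
```

```text
[[0.3572 0.2811]
 [0.3608 0.4107]
 [0.4907 0.4077]
 [0.4872 0.2782]] centre [0.42399589 0.34443558]
[0.40446578 0.35410168 0.18308282] 70.10747970919056 [ 0.02614123 -0.0151527  -0.99954341] [ 0.59272152  0.39824306  1.56597665 -0.02958578  1.16430913 -0.61944351]
```

View pics/c12.png

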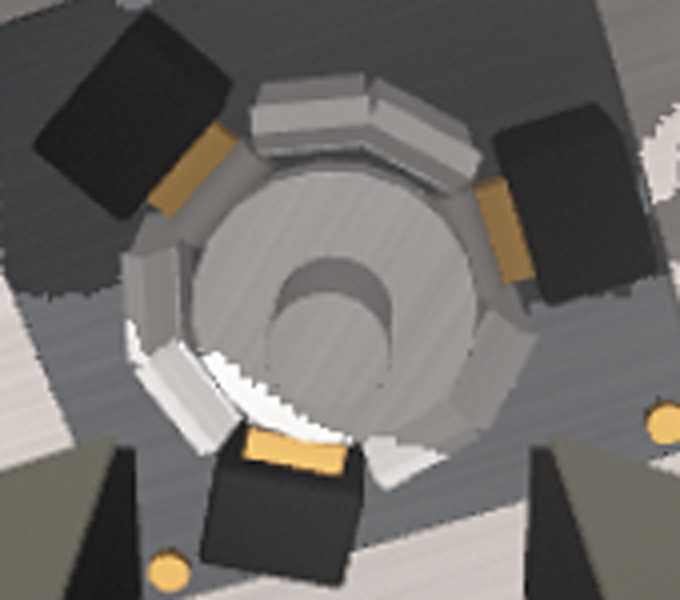

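Run:
```python
from h import *
cal=np.load('cal6.npy',allow_pickle=True).item()
print('stud', onz('wrist',(312.3,257),.075,cal))
plan([((.436,.02,.19),70.5,0,10)])
```

```text
stud [0.42213048 0.34567107 0.075     ]
start [0.4045 0.3541 0.1831] 70.1 toolx [ 0.026 -0.015 -1.   ] t 15.2 open 0.0458 F [ 0.3  1.1 -0.2]
[[-0.0, -0.03, 0.014, -0.0, 0.0], [-0.0, -0.03, 0.014, -0.0, 0.0], [-0.0, -0.03, 0.014, -0.0, 0.0], [-0.0, -0.03, 0.014, -0.1, 0.0], [-0.0, -0.031, 0.015, -0.0, 0.0], [-0.0, -0.031, 0.014, -0.1, 0.0], [-0.0, -0.03, 0.014, -0.0, 0.0], [-0.0, -0.031, 0.015, -0.1, 0.0], [-0.001, -0.03, 0.014, -0.0, 0.0], [-0.0, -0.031, 0.015, -0.1, 0.0]]
end [0.4361 0.0197 0.19  ] 70.5 10
```

play_rows(
  moves=[
    [[0,-0.03,0.014,0,0],[0,-0.03,0.014,0,0],[0,-0.03,0.014,0,0],[0,-0.03,0.014,0,0],[0,-0.031,0.015,0,0],[0,-0.031,0.014,0,0],[0,-0.03,0.014,0,0],[0,-0.028,0.013,0,0],[0,-0.025,0.012,0,0],[0,-0.02,0.01,0,0]],
  ],
)

```text
time: 16.2
tool_pos: [0.4323, 0.0281, 0.1801]
tool_rot: [-0.566, 1.548, -0.908]
contact_force: [1.0, 0.1, -0.0]
opening: 0.046
```

Run:
```python
from h import *
p,h,s=pose(); print(p)
np.save('cal7.npy',robot.get_calibration('wrist'),allow_pickle=True)
w=snap('wrist','w7.png')
plan([((.434,.02,.12),70.5,0,10)])
```

```text
[0.43226787 0.02814214 0.18006766]
start [0.4328 0.0258 0.18  ] 70.3 toolx [ 0.014 -0.02  -1.   ] t 16.25 open 0.046 F [ 1.3 -1.   0.3]
[[0.006, -0.0, 0.0, -0.0, 0.0], [0.006, -0.0, 0.0, -0.0, 0.0], [0.006, -0.001, 0.0, -0.0, 0.0], [0.006, -0.0, 0.0, -0.0, 0.0], [0.006, -0.001, 0.0, -0.0, 0.0], [0.006, -0.0, 0.0, -0.0, 0.0], [0.006, -0.001, 0.0, -0.0, 0.0], [0.006, -0.0, 0.001, -0.1, 0.0], [0.006, -0.001, 0.0, -0.0, 0.0], [0.006, -0.0, 0.001, -0.1, 0.0]]
end [0.4343 0.0202 0.1201] 70.5 10
```

View pics/w7.png

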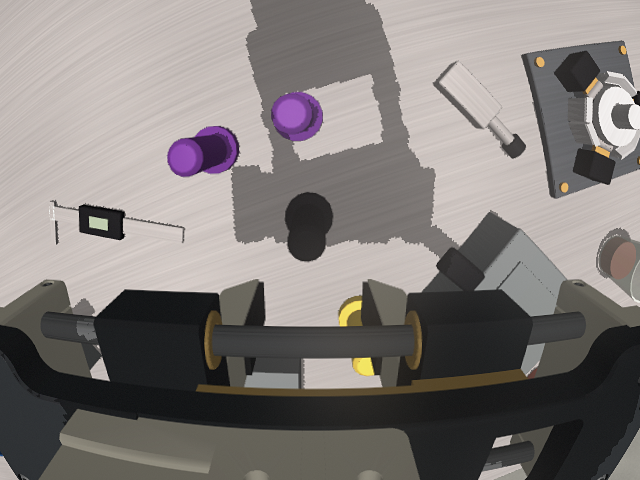

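Run:
```python
from h import *
cal=np.load('cal7.npy',allow_pickle=True).item()
print('top', onz('wrist',(306.5,243),.09,cal),'foot', onz('wrist',(309,215.5),.010,cal))
for n,q in (('violet',(298,117)),('purple',(220,149))): print(n,onz('wrist',q,.01,cal))
```

```text
top [0.43216223 0.02243782 0.09      ] foot [0.43211561 0.02237029 0.01      ]
violet [0.34574077 0.04318229 0.01      ]
purple [ 0.34730215 -0.03183622  0.01      ]
```

play_rows(
  moves=[
    [[0.01,-0.002,0,0,0],[0.012,-0.001,0,0,0],[0.012,-0.001,0,0,0],[0.012,-0.001,0,0,0],[0.012,0,0,0,0],[0.012,0,0,0,0],[0.01,0,0,0,0],[0.006,0,0,0,0],[0.003,0,0,0,0],[0,0,0,0,0]],
  ],
)

```text
time: 17.25
tool_pos: [0.4264, 0.0222, 0.0777]
tool_rot: [-1.202, 1.553, -1.544]
contact_force: [-0.3, 0.7, 0.1]
opening: 0.0459
```

Run:
```python
from h import *
plan([((.432,.0215,.042),70.5,0,8)])
snap('wrist','w8.png')
```

```text
start [0.4264 0.0222 0.0777] 70.4 toolx [ 0.    -0.017 -1.   ] t 17.25 open 0.0459 F [-0.3  0.7  0.1]
[[0.004, 0.0, 0.001, -0.0, 0.0], [0.005, 0.0, 0.001, -0.0, 0.0], [0.004, 0.0, 0.001, -0.0, 0.0], [0.005, 0.0, 0.0, -0.0, 0.0], [0.004, 0.0, 0.001, -0.0, 0.0], [0.005, 0.001, 0.0, -0.0, 0.0], [0.004, 0.0, 0.001, -0.0, 0.0], [0.005, 0.001, 0.0, -0.1, 0.0]]
end [0.4318 0.0218 0.0417] 70.5 8
```

View pics/w8.png

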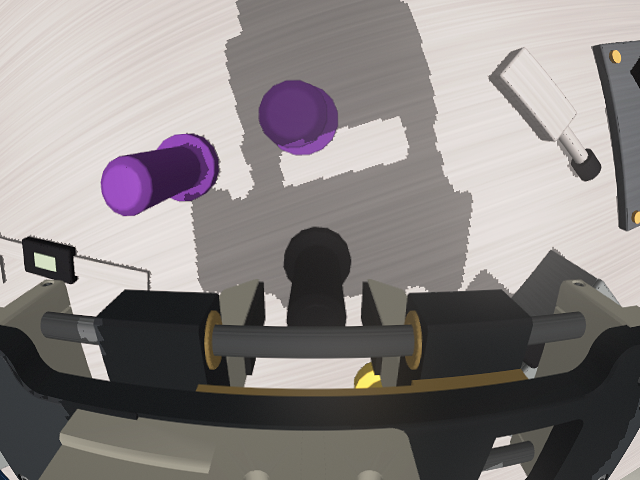

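play_rows(
  moves=[
    [[0.004,0,0.002,0,0],[0.005,0,0.001,0,0],[0.005,0,0.001,0,0],[0.005,0,0.001,0,0],[0.005,0,0.001,0,0],[0.005,0,0.001,0,0],[0.005,0,0,0,0],[0.002,0,0,0,0],[0,0,0,0,-1],[0,0,0,0,-1]],
  ],
  grip_force=40,
)

```text
time: 18.3
tool_pos: [0.4348, 0.0187, 0.0396]
tool_rot: [-1.049, 1.553, -1.391]
contact_force: [-0.6, 0.1, -0.4]
opening: 0.0342
```

play_rows(
  moves=[
    [[0,0,0,0,-1],[0,0,0,0,-1],[0,0,0,0,-1],[-0.004,0,0,0,-1],[-0.008,0,0,0,-1],[-0.012,0,0,0,-1],[-0.015,0,0,0,-1],[-0.018,0,0,0,-1],[-0.018,0,0,0,-1],[-0.018,0,0,0,-1]],
  ],
)

```text
time: 19.3
tool_pos: [0.4323, 0.0207, 0.137]
tool_rot: [-1.328, 1.553, -1.67]
contact_force: [0.8, 0.2, -2.3]
opening: 0.0271
```

Run:
```python
from h import *
plan([((.425,.3445,.18),None,-1,20)])
a=snap('side','s9.png');b=snap('scene','sc9.png')
cv2.imwrite('pics/c13.png',cv2.resize(np.hstack([a[160:320,190:350],b[150:310,310:470]])[:,:,::-1],None,fx=2.4,fy=2.4,interpolation=cv2.INTER_CUBIC))
```

```text
start [0.4323 0.0207 0.137 ] 70.4 toolx [-0.002 -0.017 -1.   ] t 19.3 open 0.0271 F [ 0.8  0.2 -2.3]
[[-0.002, 0.015, -0.006, -0.0, -1.0], [-0.002, 0.015, -0.006, -0.0, -1.0], [-0.002, 0.015, -0.006, -0.0, -1.0], [-0.003, 0.015, -0.006, -0.0, -1.0], [-0.002, 0.015, -0.006, -0.0, -1.0], [-0.003, 0.015, -0.006, -0.0, -1.0], [-0.002, 0.015, -0.006, -0.0, -1.0], [-0.003, 0.015, -0.006, -0.0, -1.0], [-0.002, 0.015, -0.006, -0.0, -1.0], [-0.003, 0.015, -0.006, -0.0, -1.0]]
[[-0.002, 0.015, -0.006, -0.0, -1.0], [-0.003, 0.015, -0.005, -0.0, -1.0], [-0.002, 0.015, -0.006, -0.0, -1.0], [-0.003, 0.015, -0.005, -0.0, -1.0], [-0.002, 0.015, -0.006, -0.0, -1.0], [-0.003, 0.015, -0.005, -0.0, -1.0], [-0.002, 0.015, -0.006, -0.0, -1.0], [-0.003, 0.016, -0.005, -0.0, -1.0], [-0.002, 0.015, -0.006, -0.0, -1.0], [-0.003, 0.016, -0.005, -0.0, -1.0]]
end [0.4253 0.3446 0.1804] 70.4 20
```

View pics/c13.png

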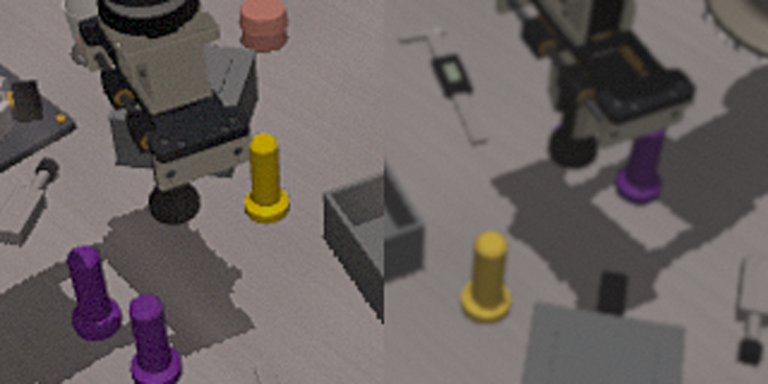

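play_rows(
  moves=[
    [[-0.002,0.018,-0.007,0,-1],[-0.002,0.018,-0.007,0,-1],[-0.002,0.018,-0.007,0,-1],[-0.002,0.018,-0.007,0,-1],[-0.002,0.018,-0.007,0,-1],[-0.002,0.018,-0.007,0,-1],[-0.002,0.018,-0.007,0,-1],[-0.002,0.018,-0.007,0,-1],[-0.002,0.018,-0.007,0,-1],[-0.002,0.018,-0.007,0,-1]],
  ],
)

```text
time: 20.4
tool_pos: [0.4243, 0.218, 0.1485]
tool_rot: [-1.48, 1.549, -1.827]
contact_force: [0.2, 0.8, -1.3]
opening: 0.0276
```

Run:
```python
from h import *
plan([((.4245,.3445,.16),None,-1,10)])
```

```text
start [0.4243 0.218  0.1485] 70.1 toolx [-0.005 -0.021 -1.   ] t 20.4 open 0.0276 F [ 0.2  0.8 -1.3]
[[-0.001, 0.012, -0.004, -0.0, -1.0], [-0.001, 0.012, -0.004, -0.0, -1.0], [-0.002, 0.012, -0.004, -0.0, -1.0], [-0.001, 0.012, -0.004, -0.0, -1.0], [-0.002, 0.012, -0.004, -0.0, -1.0], [-0.001, 0.012, -0.005, -0.0, -1.0], [-0.002, 0.012, -0.004, -0.0, -1.0], [-0.001, 0.012, -0.005, -0.0, -1.0], [-0.002, 0.011, -0.004, -0.0, -1.0], [-0.001, 0.012, -0.005, -0.0, -1.0]]
end [0.4244 0.3448 0.1599] 70.1 10
```

play_rows(
  moves=[
    [[-0.001,0.013,-0.004,0,-1],[-0.001,0.013,-0.004,0,-1],[-0.002,0.013,-0.004,0,-1],[-0.001,0.013,-0.004,0,-1],[-0.002,0.013,-0.004,0,-1],[-0.001,0.013,-0.005,0,-1],[-0.002,0.012,-0.004,0,-1],[-0.001,0.012,-0.005,0,-1],[-0.002,0.011,-0.004,0,-1],[-0.001,0.008,-0.003,0,-1]],
  ],
)

```text
time: 21.4
tool_pos: [0.4261, 0.3559, 0.1583]
tool_rot: [-1.588, 1.547, -1.935]
contact_force: [-0.1, 0.1, -2.5]
opening: 0.0271
```

Run:
```python
from h import *
plan([((.4235,.345,.13),None,-1,6)])
np.save('cal10.npy',robot.get_calibration('wrist'),allow_pickle=True)
w=snap('wrist','w10.png');a=snap('side','s10.png');b=snap('scene','sc10.png')
cv2.imwrite('pics/c14.png',cv2.resize(np.hstack([a[130:270,110:250],b[230:370,450:590]])[:,:,::-1],None,fx=2.8,fy=2.8,interpolation=cv2.INTER_CUBIC))
cv2.imwrite('pics/c15.png',cv2.resize(w[150:330,220:420][:,:,::-1],None,fx=3,fy=3,interpolation=cv2.INTER_CUBIC))
```

```text
start [0.4261 0.3559 0.1583] 70.2 toolx [-0.009 -0.022 -1.   ] t 21.4 open 0.0271 F [-0.1  0.1 -2.5]
[[0.005, -0.002, 0.0, -0.0, -1.0], [0.005, -0.002, 0.0, -0.0, -1.0], [0.005, -0.002, 0.0, -0.0, -1.0], [0.005, -0.001, 0.0, -0.0, -1.0], [0.004, -0.002, 0.001, -0.0, -1.0], [0.005, -0.001, 0.0, -0.0, -1.0]]
end [0.4234 0.3455 0.1295] 70.2 6
```

View pics/c14.png

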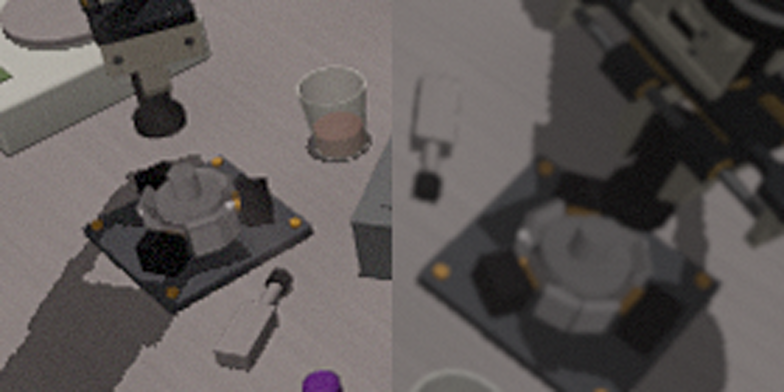

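View pics/c15.png

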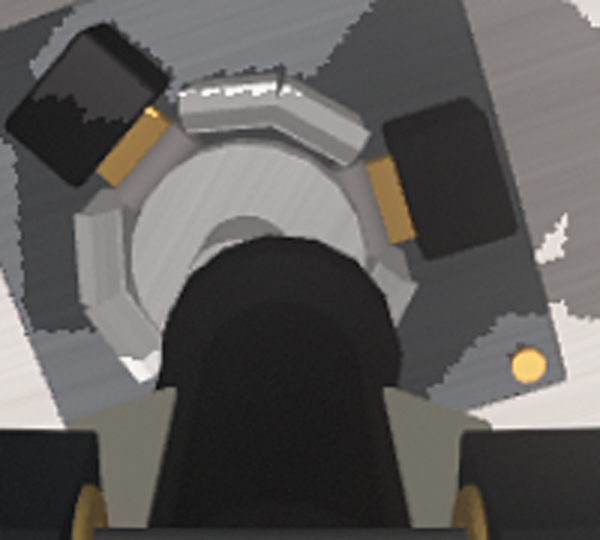

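Run:
```python
from h import *
cal=np.load('cal10.npy',allow_pickle=True).item()
u=np.array([np.cos(np.radians(-19.8)),np.sin(np.radians(-19.8))])
for z in (.115,.119,.123):
    f=onz('wrist',(314.5,228.7),z,cal)[:2]; print(z,f,'centre',f+.022*u)
p,h,s=pose(); print(p,s['time'])
```

```text
0.115 [0.40471611 0.36366815] centre [0.42541549 0.35621591]
0.119 [0.40374941 0.36410117] centre [0.42444879 0.35664894]
0.123 [0.40278271 0.3645342 ] centre [0.42348209 0.35708196]
[0.42590117 0.35504571 0.15792118] 21.55
```

play_rows(
  moves=[
    [[0.002,-0.003,0.001,0,-1],[0.003,-0.003,0,0,-1],[0.004,-0.003,0,0,-1],[0.004,-0.002,0,0,-1],[0.004,0,0,0,-1],[0.004,0,0,0,-1],[0.004,0,0,0,-1],[0.003,0,0,0,-1],[0,0,0,0,-1],[0,0,0,0,-1]],
  ],
)

```text
time: 22.55
tool_pos: [0.4225, 0.3402, 0.1271]
tool_rot: [-1.63, 1.544, -1.979]
contact_force: [-0.3, -0.3, -1.1]
opening: 0.0274
```

Run:
```python
from h import *
plan([((.425,.3437,.115),None,-1,6)])
a=snap('side','s11.png');b=snap('scene','sc11.png')
cv2.imwrite('pics/c16.png',cv2.resize(np.hstack([a[130:270,110:250],b[230:370,450:590]])[:,:,::-1],None,fx=2.8,fy=2.8,interpolation=cv2.INTER_CUBIC))
```

```text
start [0.4225 0.3402 0.1271] 70.0 toolx [-0.011 -0.025 -1.   ] t 22.55 open 0.0274 F [-0.3 -0.3 -1.1]
[[0.002, 0.001, 0.0, -0.0, -1.0], [0.002, 0.001, 0.0, -0.0, -1.0], [0.002, 0.001, 0.0, -0.0, -1.0], [0.002, 0.0, 0.0, -0.0, -1.0], [0.002, 0.001, 0.001, -0.0, -1.0], [0.002, 0.0, 0.0, -0.0, -1.0]]
end [0.4246 0.3433 0.115 ] 70.0 6
```

View pics/c16.png

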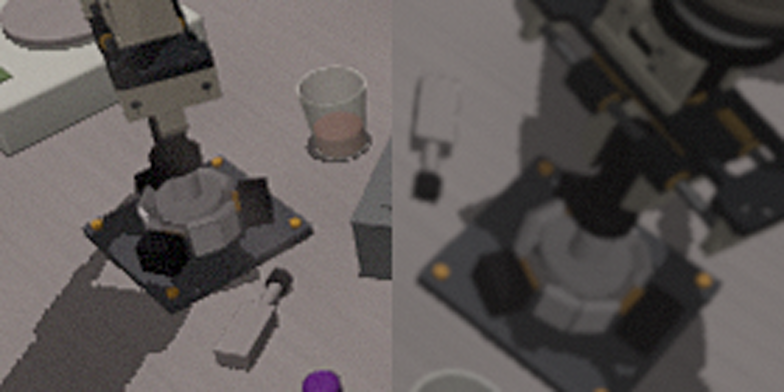

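Run:
```python
from h import *
a=cv2.imread('pics/s11.png');b=cv2.imread('pics/sc11.png')
A=[a,b]
out=[]
for c,im,(x0,y0) in (('side',a,(130,150)),('scene',b,(470,250))):
    k=cv2.resize(im[y0:y0+100,x0:x0+100],None,fx=4,fy=4,interpolation=cv2.INTER_CUBIC)
    # circle of pusher base if located at (x,y,z)
    for (x,y,z,r,col) in ((.424,.3445,.087,.022,(0,255,0)),(.424,.345,.075,.012,(0,0,255))):
        pts=np.array([(proj(c,(x+r*np.cos(t),y+r*np.sin(t),z))-[x0,y0])*4 for t in np.linspace(0,6.28,40)])
        cv2.polylines(k,[pts.astype(int)],True,col,1)
    out.append(k)
cv2.imwrite('pics/c17.png',np.hstack(out))
```

```text
(no output)
```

View pics/c17.png

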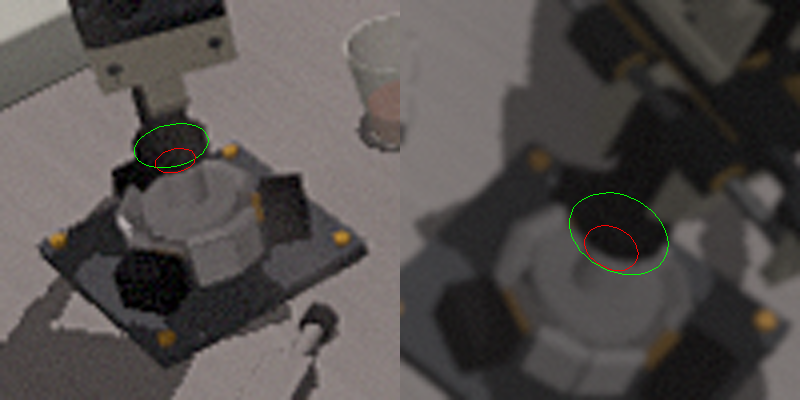

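Run:
```python
from h import *
print(proj('side',(.424,.345,.075)),proj('scene',(.424,.345,.075)))
a=cv2.imread('pics/s6.png');b=cv2.imread('pics/sc6.png')
out=[]
for c,im,(x0,y0) in (('side',a,(130,150)),('scene',b,(470,270))):
    k=cv2.resize(im[y0:y0+100,x0:x0+100],None,fx=4,fy=4,interpolation=cv2.INTER_CUBIC)
    for (x,y,z,r,col) in ((.424,.3445,.048,.038,(0,255,0)),(.424,.3445,.075,.012,(0,0,255)),(.424,.3445,.049,.030,(255,255,0)),(.424,.3445,.012,.092,(255,0,255))):
        pts=np.array([(proj(c,(x+r*np.cos(t),y+r*np.sin(t),z))-[x0,y0])*4 for t in np.linspace(0,6.28,40)])
        cv2.polylines(k,[pts.astype(int)],True,col,1)
    out.append(k)
cv2.imwrite('pics/c18.png',np.hstack(out))
```

```text
[173.87180285 190.17016246] [522.8546023  311.99018272]
```

View pics/c18.png

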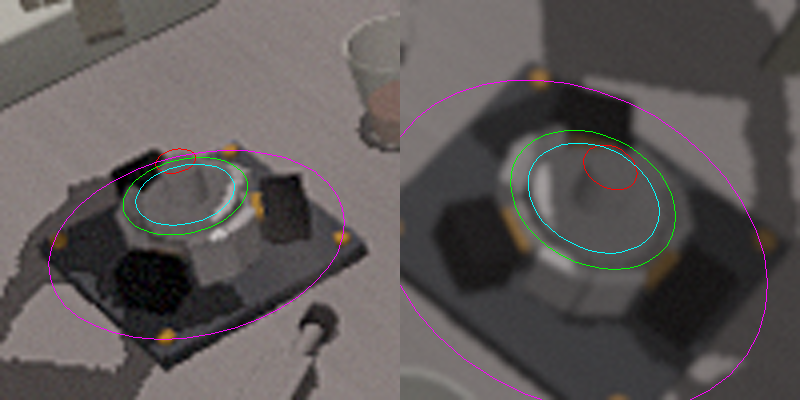

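Run:
```python
from h import *
for n in ('s6','sc6'):
    im=cv2.imread(f'pics/{n}.png'); x0,y0=(145,165) if n=='s6' else (490,285)
    cv2.imwrite(f'pics/z{n}.png',cv2.resize(im[y0:y0+60,x0:x0+60],None,fx=8,fy=8,interpolation=cv2.INTER_CUBIC))
A=cv2.imread('pics/zs6.png');B=cv2.imread('pics/zsc6.png')
o=np.clip(np.hstack([A,B])[:, :].astype(float)*1.5,0,255).astype('uint8'); o=cv2.resize(o,(800,400)); cv2.imwrite('pics/c19.png',o)
```

```text
(no output)
```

View pics/c19.png

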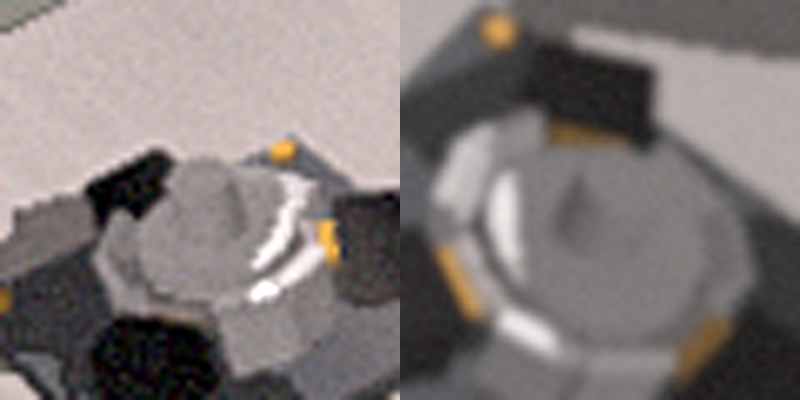

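play_rows(
  moves=[
    [[0.002,0.002,0.001,0,-1],[0.002,0.001,0,0,-1],[0.002,0,0,0,-1],[0.002,0,0,0,-1],[0.002,0,0,0,-1],[0.002,0,0,0,-1],[0,0,0,0,-1],[0,0,0,0,-1],[0,0,0,0,-1],[0,0,0,0,-1]],
  ],
  grip_force=50,
)

```text
time: 23.65
tool_pos: [0.4248, 0.3429, 0.1145]
tool_rot: [-1.599, 1.545, -1.947]
contact_force: [0.3, 1.5, -2.2]
opening: 0.0271
```

Run:
```python
from h import *
plan([((.425,.3437,.092),None,-1,10)])
a=snap('side','s12.png');b=snap('scene','sc12.png')
cv2.imwrite('pics/c20.png',np.hstack([cv2.resize(x,None,fx=4,fy=4,interpolation=cv2.INTER_CUBIC)[:,:,::-1] for x in (a[150:250,130:230],b[250:350,470:570])]))
```

```text
start [0.4248 0.3429 0.1145] 70.0 toolx [-0.009 -0.024 -1.   ] t 23.65 open 0.0271 F [ 0.3  1.5 -2.2]
[[0.002, 0.0, -0.0, -0.0, -1.0], [0.002, 0.0, -0.0, -0.0, -1.0], [0.002, 0.0, -0.0, -0.0, -1.0], [0.002, 0.0, -0.0, -0.0, -1.0], [0.002, 0.0, -0.0, -0.0, -1.0], [0.003, 0.0, -0.0, -0.0, -1.0], [0.002, 0.0, -0.0, -0.0, -1.0], [0.003, 0.0, -0.0, -0.0, -1.0], [0.002, 0.001, -0.0, -0.0, -1.0], [0.003, 0.0, -0.0, -0.0, -1.0]]
end [0.4249 0.3433 0.0915] 70.0 10
```

View pics/c20.png

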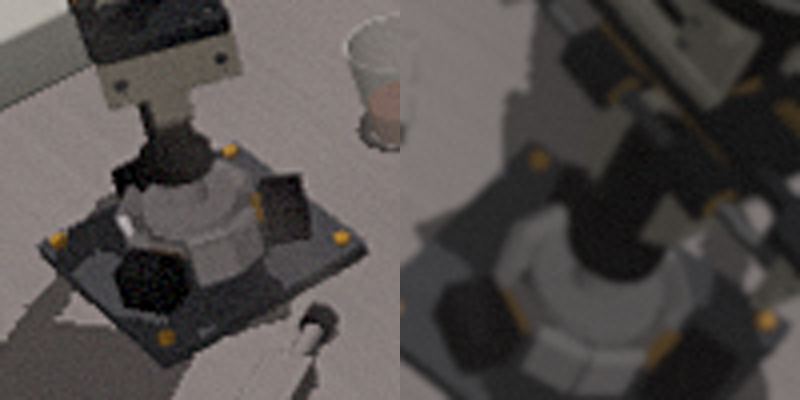

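play_rows(
  moves=[
    [[0.003,0,0,0,-1],[0.003,0,0,0,-1],[0.003,0,0,0,-1],[0.003,0,0,0,-1],[0.003,0,0,0,-1],[0.003,0,0,0,-1],[0.003,0,0,0,-1],[0.003,0,0,0,-1],[0.003,0,0,0,-1],[0.003,0,0,0,-1]],
  ],
)

```text
time: 24.75
tool_pos: [0.4273, 0.3441, 0.0917]
tool_rot: [-1.231, 1.553, -1.579]
contact_force: [-9.9, -5.6, 33.2]
opening: 0.0273
```

Run:
```python
from h import *
plan([((.425,.3437,.092),None,-1,10)])
a=snap('side','s13.png');b=snap('scene','sc13.png')
cv2.imwrite('pics/c21.png',np.hstack([cv2.resize(x,None,fx=4,fy=4,interpolation=cv2.INTER_CUBIC)[:,:,::-1] for x in (a[150:250,130:230],b[250:350,470:570])]))
```

```text
start [0.4273 0.3441 0.0917] 70.1 toolx [-0.    -0.018 -1.   ] t 24.75 open 0.0273 F [-9.9 -5.6 33.2]
[[-0.0, -0.0, -0.0, -0.0, -1.0], [-0.0, -0.0, -0.0, -0.0, -1.0], [-0.0, -0.0, -0.0, -0.0, -1.0], [-0.0, -0.0, -0.0, -0.0, -1.0], [-0.0, -0.0, -0.0, -0.0, -1.0], [-0.0, -0.0, -0.0, -0.0, -1.0], [-0.0, -0.0, -0.001, -0.0, -1.0], [-0.0, -0.0, -0.0, -0.0, -1.0], [-0.0, -0.001, -0.001, -0.0, -1.0], [-0.0, -0.0, -0.0, -0.0, -1.0]]
end [0.4251 0.3439 0.0917] 70.1 10
```

View pics/c21.png

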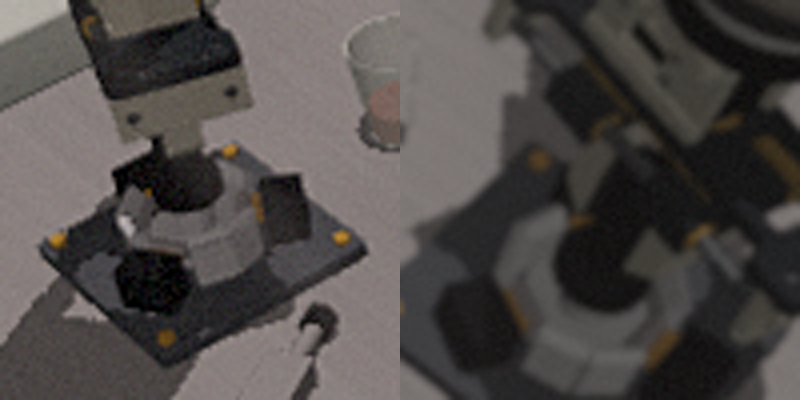

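play_rows(
  moves=[
    [[0.001,0,0,0,-1],[0.001,0,0,0,-1],[-0.003,0,0,0,-1],[-0.005,0,0,0,-1],[-0.01,0,0,0,-1],[-0.015,0,0,0,-1],[-0.015,0,0,0,-1],[-0.015,-0.005,0,0,-1],[-0.012,-0.01,0,0,-1],[-0.005,-0.01,0,0,-1]],
  ],
)

```text
time: 25.85
tool_pos: [0.4183, 0.3216, 0.1746]
tool_rot: [-1.286, 1.552, -1.633]
contact_force: [0.8, 0.2, -1.6]
opening: 0.027
```

Run:
```python
from h import *
plan([((.425,.3437,.14),None,-1,10)])
w=snap('wrist','w14.png');a=snap('side','s14.png');b=snap('scene','sc14.png')
cv2.imwrite('pics/c22.png',np.hstack([cv2.resize(x,None,fx=4,fy=4,interpolation=cv2.INTER_CUBIC)[:,:,::-1] for x in (a[150:250,130:230],b[250:350,470:570])]))
```

```text
start [0.4183 0.3216 0.1746] 70.1 toolx [-0.001 -0.019 -1.   ] t 25.85 open 0.027 F [ 0.8  0.2 -1.6]
[[0.003, 0.002, -0.0, -0.0, -1.0], [0.003, 0.002, -0.0, -0.0, -1.0], [0.004, 0.002, -0.0, -0.0, -1.0], [0.003, 0.003, -0.0, -0.0, -1.0], [0.004, 0.002, -0.0, -0.0, -1.0], [0.003, 0.003, -0.0, -0.0, -1.0], [0.004, 0.002, -0.0, -0.0, -1.0], [0.003, 0.003, -0.0, -0.0, -1.0], [0.004, 0.002, -0.001, -0.0, -1.0], [0.003, 0.003, -0.0, -0.0, -1.0]]
end [0.4255 0.3438 0.1402] 70.1 10
```

View pics/c22.png

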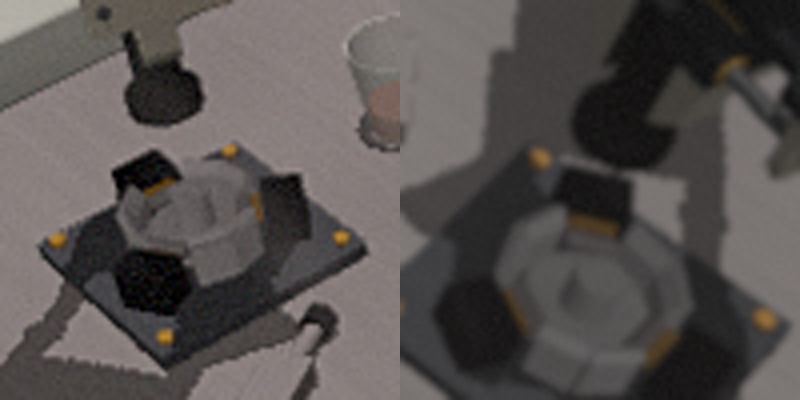

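View pics/w14.png

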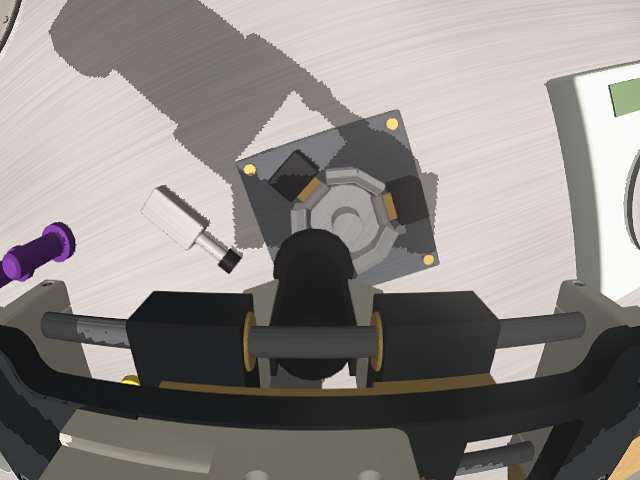

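Run:
```python
from h import *
a=cv2.imread('pics/s14.png');b=cv2.imread('pics/sc14.png')
out=[]
for c,im,(x0,y0) in (('side',a,(145,170)),('scene',b,(485,290))):
    k=cv2.resize(im[y0:y0+60,x0:x0+65],None,fx=6,fy=6,interpolation=cv2.INTER_CUBIC); k=np.clip(k*1.4,0,255).astype('uint8')
    for (x,y,z,r,col) in ((.424,.3445,.052,.012,(0,0,255)),(.424,.3445,.026,.030,(255,255,0))):
        pts=np.array([(proj(c,(x+r*np.cos(t),y+r*np.sin(t),z))-[x0,y0])*6 for t in np.linspace(0,6.28,40)])
        cv2.polylines(k,[pts.astype(int)],True,col,1)
    out.append(k)
cv2.imwrite('pics/c23.png',np.hstack(out))
plan([((.4335,.0195,.15),None,-1,14)])
```

```text
start [0.418  0.3212 0.1735] 70.1 toolx [-0.002 -0.02  -1.   ] t 26.0 open 0.0272 F [-0.1  0.1 -2. ]
[[0.002, -0.02, 0.008, -0.0, -1.0], [0.002, -0.02, 0.008, -0.0, -1.0], [0.002, -0.02, 0.008, -0.0, -1.0], [0.002, -0.02, 0.008, -0.0, -1.0], [0.002, -0.02, 0.009, -0.0, -1.0], [0.002, -0.02, 0.008, -0.0, -1.0], [0.002, -0.02, 0.009, -0.0, -1.0], [0.002, -0.02, 0.008, -0.0, -1.0], [0.002, -0.02, 0.009, -0.0, -1.0], [0.002, -0.02, 0.008, -0.0, -1.0]]
[[0.002, -0.019, 0.009, -0.0, -1.0], [0.002, -0.02, 0.008, -0.0, -1.0], [0.003, -0.019, 0.009, -0.0, -1.0], [0.002, -0.02, 0.008, -0.0, -1.0]]
end [0.4331 0.0195 0.1504] 70.1 14
```

View pics/c23.png

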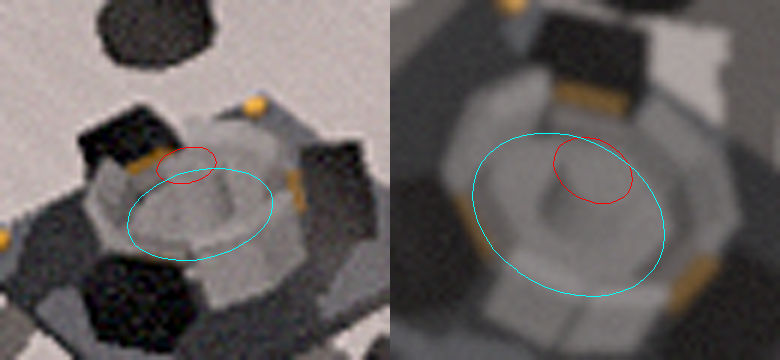

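play_rows(
  moves=[
    [[0,-0.022,0.009,0,-1],[0,-0.022,0.009,0,-1],[0,-0.022,0.009,0,-1],[0,-0.022,0.009,0,-1],[0,-0.022,0.009,0,-1],[0,-0.022,0.009,0,-1],[0,-0.022,0.009,0,-1],[0,-0.022,0.009,0,-1],[0,-0.022,0.009,0,-1],[0,-0.02,0.008,0,-1]],
  ],
)

```text
time: 27.0
tool_pos: [0.4246, 0.0795, 0.1709]
tool_rot: [-1.805, 1.547, -2.15]
contact_force: [0.3, -0.2, -2.7]
opening: 0.0268
```

Run:
```python
from h import *
plan([((.4335,.0195,.14),None,-1,7)])
```

```text
start [0.4246 0.0795 0.1709] 70.3 toolx [-0.013 -0.02  -1.   ] t 27.0 open 0.0268 F [ 0.3 -0.2 -2.7]
[[0.005, -0.008, 0.004, -0.0, -1.0], [0.004, -0.007, 0.004, -0.0, -1.0], [0.005, -0.008, 0.004, -0.0, -1.0], [0.004, -0.007, 0.004, -0.0, -1.0], [0.005, -0.008, 0.004, -0.0, -1.0], [0.004, -0.007, 0.004, -0.0, -1.0], [0.005, -0.008, 0.005, -0.0, -1.0]]
end [0.4336 0.0192 0.14  ] 70.3 7
```

play_rows(
  moves=[
    [[0.004,-0.008,0.004,0,-1],[0.005,-0.008,0.004,0,-1],[0.005,-0.008,0.004,0,-1],[0.005,-0.007,0.004,0,-1],[0.006,-0.007,0.004,0,-1],[0.006,-0.006,0.003,0,-1],[0.007,-0.004,0.002,0,-1],[0.008,0,0,0,-1],[0.008,0,0,0,-1],[0.008,0,0,0,-1]],
  ],
)

```text
time: 28.0
tool_pos: [0.4313, 0.0211, 0.1032]
tool_rot: [-1.901, 1.547, -2.247]
contact_force: [0.0, -0.5, -2.5]
opening: 0.0272
```

Run:
```python
from h import *
plan([((.4335,.0195,.042),None,-1,10)])
a=snap('side','s15.png');b=snap('scene','sc15.png')
cv2.imwrite('pics/c24.png',np.hstack([cv2.resize(x,None,fx=2.8,fy=2.8,interpolation=cv2.INTER_CUBIC)[:,:,::-1] for x in (a[180:320,200:340],b[150:290,310:450])]))
```

```text
start [0.4313 0.0211 0.1032] 70.1 toolx [-0.015 -0.019 -1.   ] t 28.0 open 0.0272 F [ 0.  -0.5 -2.5]
[[0.006, 0.0, 0.0, -0.0, -1.0], [0.006, 0.0, 0.0, -0.0, -1.0], [0.006, 0.0, 0.0, -0.0, -1.0], [0.006, 0.0, 0.0, -0.0, -1.0], [0.006, 0.0, 0.001, -0.0, -1.0], [0.006, 0.0, 0.0, -0.0, -1.0], [0.006, 0.0, 0.001, -0.0, -1.0], [0.006, 0.0, 0.0, -0.0, -1.0], [0.007, 0.0, 0.001, -0.0, -1.0], [0.006, 0.001, 0.0, -0.0, -1.0]]
end [0.4335 0.0198 0.0422] 70.1 10
```

View pics/c24.png

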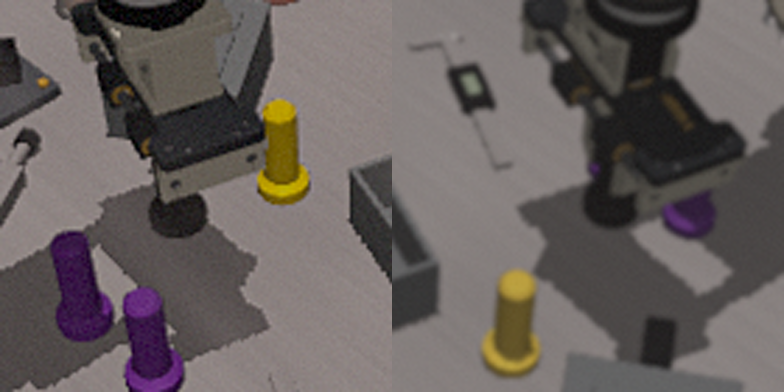

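play_rows(
  moves=[
    [[0.007,0,0,0,-1],[0.007,0,0,0,-1],[0.007,0,0.001,0,-1],[0.007,0,0,0,-1],[0.007,0,0.001,0,-1],[0.006,0,0,0,-1],[0.005,0,0,0,-1],[0.003,0,0,0,-1],[0.002,0,0,0,-1],[0.001,0,0,0,-1]],
  ],
)

```text
time: 29.1
tool_pos: [0.4322, 0.0198, 0.0465]
tool_rot: [-1.945, 1.546, -2.291]
contact_force: [0.1, 0.0, -2.1]
opening: 0.0271
```

Run:
```python
from h import *
plan([((.4335,.0195,.041),None,-1,4)])
a=snap('side','s16.png')
```

```text
start [0.4322 0.0198 0.0465] 70.2 toolx [-0.016 -0.019 -1.   ] t 29.1 open 0.0271 F [ 0.1  0.  -2.1]
[[0.001, 0.0, 0.0, -0.0, -1.0], [0.001, 0.0, 0.0, -0.0, -1.0], [0.002, 0.0, 0.001, -0.0, -1.0], [0.001, 0.0, 0.0, -0.0, -1.0]]
end [0.4331 0.0194 0.0415] 70.2 4
```

Still free (weight shows −2 N); creep down to contact.

play_rows(
  moves=[
    [[0.001,0,0,0,-1],[0.001,0,0,0,-1],[0.001,0,0,0,-1],[0.001,0,0,0,-1],[0.001,0,0,0,-1],[0.001,0,0,0,-1],[0.001,0,0,0,-1],[0,0,0,0,-1],[0,0,0,0,-1],[0,0,0,0,-1]],
  ],
)

```text
time: 30.15
tool_pos: [0.4327, 0.0196, 0.0401]
tool_rot: [-1.869, 1.547, -2.214]
contact_force: [-0.6, -0.2, -0.1]
opening: 0.0275
```

Run:
```python
from h import *
plan([((.4335,.0195,.041),None,-1,4)])
```

```text
start [0.4327 0.0196 0.0401] 70.2 toolx [-0.014 -0.019 -1.   ] t 30.15 open 0.0275 F [-0.6 -0.2 -0.1]
[[-0.0, 0.0, 0.0, -0.0, -1.0], [-0.0, 0.0, 0.0, -0.0, -1.0], [-0.0, 0.0, 0.0, -0.0, -1.0], [-0.001, 0.0, 0.001, -0.0, -1.0]]
end [0.4337 0.0193 0.0411] 70.2 4
```

play_rows(
  moves=[
    [[0,0,0,0,-0.3],[0,0,0,0,-0.2],[0,0,0,0,0],[0,0,0,0,0],[0,0,0,0,0],[-0.005,0,0,0,0],[-0.01,0,0,0,0],[-0.015,0,0,0,0],[-0.02,0,0,0,0],[-0.02,0,0,0,0]],
  ],
)

```text
time: 31.15
tool_pos: [0.4327, 0.0211, 0.1129]
tool_rot: [-1.992, 1.545, -2.337]
contact_force: [-0.6, 0.1, 0.8]
opening: 0.0461
```

play_rows(
  moves=[
    [[-0.02,0,0,0,0],[-0.02,0,0,0,0],[-0.02,0,0,0,0],[-0.02,0,0,0,0],[-0.015,0,0,0,0],[-0.01,0,0,0,0],[0,0,0,0,0],[0,0,0,0,0],[0,0,0,0,0],[0,0,0,0,0]],
  ],
)

```text
time: 32.15
tool_pos: [0.434, 0.0235, 0.2311]
tool_rot: [-1.572, 1.55, -1.917]
contact_force: [0.5, 0.1, 1.3]
opening: 0.0459
```

Run:
```python
from h import *
p,h,s=pose(); print(p,s['opening'],s['contact_force'],s['time'])
a=snap('side','s17.png');b=snap('scene','sc17.png');cal=robot.get_calibration('wrist');w=snap('wrist','w17.png')
np.save('cal17.npy',cal,allow_pickle=True)
cv2.imwrite('pics/c25.png',np.hstack([cv2.resize(x,None,fx=2.8,fy=2.8,interpolation=cv2.INTER_CUBIC)[:,:,::-1] for x in (a[150:290,120:300],b[180:320,320:420])]))
cv2.imwrite('pics/c26.png',np.hstack([cv2.resize(x,None,fx=4,fy=4,interpolation=cv2.INTER_CUBIC)[:,:,::-1] for x in (a[150:250,130:230],b[270:370,470:570])]))
```

```text
[0.43401878 0.02352811 0.23109272] 0.04588649728092582 [0.53114856 0.09706198 1.30682912] 32.15
```

View pics/c25.png

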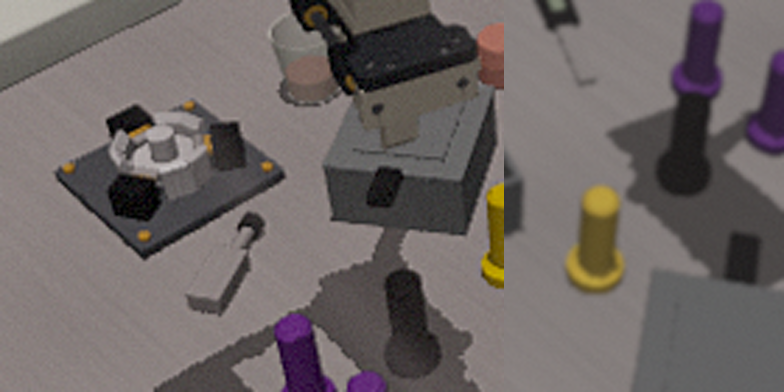

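View pics/w17.png

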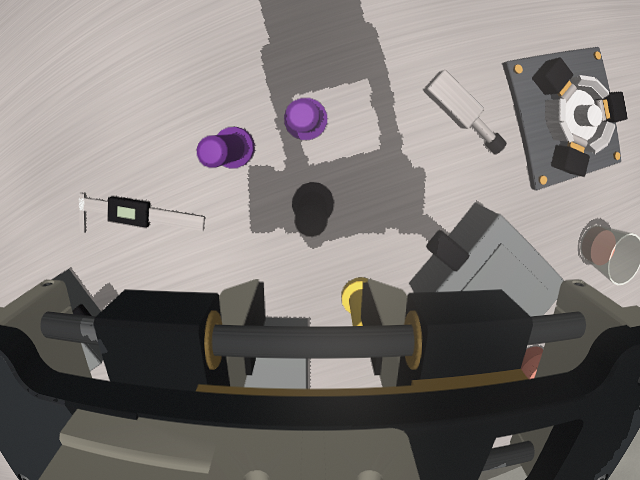

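View pics/c26.png

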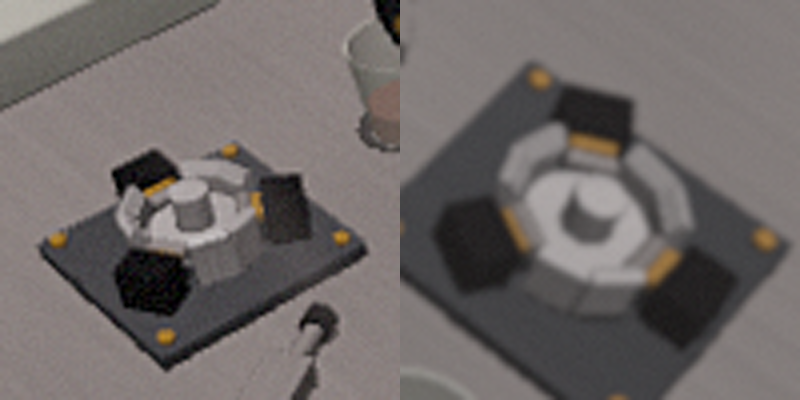

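Run:
```python
from h import *
cal=np.load('cal17.npy',allow_pickle=True).item()
print('pusher top',onz('wrist',(311,221),.09,cal).round(4),'foot',onz('wrist',(313,203),.008,cal).round(4))
o1,d1=ray('scene',(520,318.8));o2,d2=ray('side',(177.5,197.3))
A=np.stack([d1,-d2],1);t=np.linalg.lstsq(A,o2-o1,rcond=None)[0];a=o1+t[0]*d1;b=o2+t[1]*d2
print('stud tri',a.round(4),b.round(4))
p,h,s=pose();print(p,s['qvel'],s['time'])
```

```text
pusher top [0.4293 0.0206 0.09  ] foot [0.4298 0.0204 0.008 ]
stud tri [0.4243 0.3467 0.0534] [0.4274 0.3436 0.0513]
[0.43413466 0.02351935 0.23110424] [ 0.00105071 -0.00113395 -0.00303215  0.00088977 -0.00081593 -0.00033042] 32.3
```

Stud top triangulates at about 52 mm, so the plate is home. The pusher stands upright, 0.32 m from the holder.

```bash
python3 -c "
from h import *
print(robot.hand_in())"
```

```text
the job is handed in; nothing more can be done
None
```

I handed the job in at 32 s. By my last checks every condition I could see is met. `hand_in` reports no verdict, so that is not confirmed.

- **Finding the plate:** I lifted the lid of the middle case to about 1.8 rad, and the round plate was in it. The other two lids stayed shut.
- **Seating it:** I set the plate in the well on its rollers and pressed it down with the black pusher held in the gripper. The pusher went down about 23 mm and the force reached 33 N at the stop, above the 10–20 N stated.
- **Plate home:** In the final pictures the rollers lie over the plate's rim. The stud top measures 51–53 mm, against an expected 52 mm. I could not read the pad joint itself, so the pad being down is inferred from this.
- **Pusher:** It stands back at about (0.430, 0.020), 0.32 m from the holder. Its top and foot line up within 1 mm, so it is upright. The gripper is open and clear about 0.1 m above it.
- **Bystanders:** No bystander looked moved in the final pictures, but I did not measure them.

The cameras disagreed in two places: the side and scene views put the case centres up to 9 mm apart in y, and the side view put the stud 2–3 pixels off prediction. I settled the positions with the wrist camera.

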